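# Stand the column in the warmer and throw its locking toggle

### The job

Warm up the steel column with the red end plugs: first lean it in the blue slanted rest and let go, then take it again by its upper end and stand it end-down in the square well of the white warmer, let go. Only then switch the warmer on: lift the red collar of the locking toggle, swing the lever from the near side (black dot) all the way over to the far side (green dot), and let the collar drop home so that it locks. Leave the other things on the bench alone.

Things in the scene. Friction and masses are not known exactly. Their poses are not given: they have to be found in the camera images.
- column_mid (a point): centre of the loose steel column with red end plugs, lying on the bench at the start. y runs along its length. Solid length 150 (75 either way; the red plugs project 12 more but touch nothing), 18 wide, 16 high; thin-looking in the middle but gripped everywhere as a bar 16 to 18 thick; about 0.16 kg. Either end may go down. A shorter column without red is not to be used
- rest_center (a point): where the column's centre comes to lie in the fixed blue slanted rest, 95 above the bench. Axes: z up, y level towards the raised end; the column lies along y+z (45 degrees), its lower end on a heel 75 down the slope. Two V forks, 8 thick, 28 wide, open towards z-y, bear it 28 above and 52 below this point along the slope; elsewhere it is free to grip. A spine 12 wide lies 20 to 27 under its axis
- well_floor (a point): centre of the floor of the warmer's well, which is 24 x 24 square, 70 deep, straight and upright; its sides are parallel to x and y of this frame. The aluminium block round it is 52 x 52. A standing column is 150 tall above this floor, so its upper 80 projects
- well_mouth (a point): centre of the well's square mouth, 112 above the bench, 70 above the floor
- pivot (a point): hinge axis of the toggle lever, 52 above the bench and 130 from the well; the axis is y of this frame; x points from the near (off, black dot) side to the far (on, green dot) side, z up. The lever is a steel rod 8 thick, 120 long from the pivot, between two steel cheeks (32 wide over all, up to 48 above the pivot)
- collar_grip (a point): centre of the toggle's red ribbed collar, a block round the lever, 30 along x, 24 thick between its two flats (facing y) and 36 long, 74 from the pivot when down; z runs along the lever away from the pivot, y is the hinge axis. Grip it across the flats from above; it may turn between the fingers as the lever swings
- lever (a joint): angle of the toggle lever in rad: 0 = off, leaning 0.42 from vertical to the near side; 0.84 = on, leaning 0.42 to the far side. Little friction. It cannot leave either end unless the collar is lifted
- collar (a joint): lift of the collar along the lever in m: 0 = down, 0.018 = fully up. A spring pulls it down (2.6 N, 6.6 N fully up). A cross pin locks the lever at either end (play 0.07 rad) until the collar is about 0.010 up; let go at an end it drops home
- short_column: bystander: shorter steel column without red, lying on the bench; origin under its middle
- tin_mid (a point): bystander: round tin with green lid, 58 across, 24 high; its centre
- kitchen_timer: bystander: white timer, 56 x 62 x 16; origin under its middle
- amber_mid (a point): bystander: amber bottle with black cap, 52 across, 105 high; its centre

How it is judged:
By the outcome, as a careful person would: the job done as asked, in the order asked, and still so for the second after the job is handed in, with the robot touching nothing.
It also fails if it takes over 72 s, if anything falls off the work surface, if the arm or the gripper's body presses on something with over 40 N, if the wrist force passes 120 N, or if a joint passes its speed limit or range.

### The arm

A 7-joint arm with a two-finger parallel gripper is mounted at the origin on a cart in front of the work surface, level with it; the furniture and walls round the work are solid. World frame = base frame: x ahead of the robot, y to its left, z up, the work surface at z = 0. Lengths are in m, angles in rad, forces in N, time in s.
With the tool pointing down it reaches from about 0.35 to 0.9 m from the base axis. Payload 7.2 kg.
Tool frame: the origin (TCP) lies between the finger pads; the fingertips stand 14 mm ahead of it and the grasp point (between the pads) lies 5 mm behind it; x points along the fingers, y is the direction in which the jaws open and shut, and the axes are right-handed (so a half turn about x gives the same grasp; the last joint's range is limited). The gripper opens to 85 mm and grips with 20 to 120 N. Pads are 22 mm wide; open, the fingers measure 114 mm over their backs; the gripper's body (76 mm by 85 mm) begins 54 mm behind the grasp point. The pads swing forward as they close: fully open they stand 13 mm farther back than shut.
Start: joints at [-1.397, 0.411, -0.013, 1.596, 0.006, 1.134, -0.082], TCP at [0.15, 0.607, 0.245] pointing down, gripper open.
Joint ranges: [-2.95, 2.95], [-0.29, 1.99], [-1.47, 1.44], [0.14, 2.54], [-1.03, 4.17], [0.13, 1.85], [-2.86, 2.86]. Speed limits (rad/s): [2.39, 2.39, 3.01, 3.01, 3.14, 3.14, 3.14].

### API

Orientations are given as a unit quaternion [w, x, y, z].
In Python, from cell import manip, grab_frame, calibration gives the robot as it stands.
- The arm moves only by the shell command python3 -m crank 'ROWS' [OPENING]. ROWS is JSON, a list of rows, each a list of 6 numbers: the shift along the tool's x, y, z in cm, then the turn, a rotation vector about the tool's x, y, z in degrees. In form: [[x, y, z, wx, wy, wz], ...]. A call has 1 to 8 rows; each row shifts and turns the pose as measured when the row begins, along the tool's axes as they then stand; what a row does not reach is not made up. A row lasts 1/8 s, in which the tool goes at most 62.5 mm and 10.7 degrees, less where a joint would pass 70% of its speed; a pose out of reach is approached as far as the arm can. A call with a gripper value outside its range is refused whole. OPENING is the opening, from 0 (shut) to 1 (fully open), set as the call begins (- or left out, the last holds). The fingers move at their own pace and stop on an object; the grip force is fixed at half the most. Time passes only in rows, so rows that do not move let the fingers close. It gives the time, the measured TCP pose, the force and the opening at its end, in the units of the state.
- manip.get_obs(): the state, without advancing time (a new reading comes with each control period).
- grab_frame(name): name is "scene" or "side" or "wrist"; returns the picture (384x512x3 uint8, blue, green, red); there is no depth.
- calibration(name): a dict with "fovy" (degrees; the focal length in pixels is half the picture's height over the tangent of half this angle, whatever the lens; pixels are square), "cx", "cy" (the principal point, pixels), "eye" and "attitude" of the camera in the world. Camera axes: x right, y down, z forward; pixel columns grow to the right and rows downward; lengths in m; the calibration is good to about 2 mm. A picture is of the moment at which its call begins: read the wrist's pose just before it. calibration takes no time and is no camera call; for the wrist camera it gives the pose at the moment of the call.
- manip.close_job(): hands the job in, once; it reports no verdict.
The state is a dict: "time": time; "qpos": joint angles; "qd": joint speeds; "joint_torque": joint torques, N m; "tool_pos": TCP position; "orientation": TCP orientation; "ft_force": force on the tool from outside, world axes, zero at the start; "wrist_torque": the same for the moment, N m; "grip_width": opening from 0.0 (shut) to 1.0 (fully open).
Only numpy, scipy, OpenCV 4.12 (cv2) and the standard library are available. Lean on these libraries where they do the work, as an engineer would, in place of code of your own. Each camera call takes 0.05 s, during which the arm holds its last target.

## Working session

There is one attempt and no reset: what is moved stays moved. The work goes in short steps, Python scripts to look and compute and a shell command to move; the robot and the scene stay as the last step left them, time stands still between calls to the robot, and variables do not carry over. Pictures are saved under pics/ and viewed, and the job is handed in when it is done.

```bash
ls; mkdir -p pics; python3 - <<'E'
from cell import manip, grab_frame, calibration
import cv2
o=manip.get_obs(); print(o)
for n in ["scene","side","wrist"]:
    print(n,calibration(n)); cv2.imwrite(f"pics/{n}0.png",grab_frame(n))
E
```

```text
pics
{'time': 0.0, 'qpos': array([-1.39719918,  0.41190317, -0.01276571,  1.59705875,  0.00558938,
        1.13432635, -0.08216981]), 'qd': array([ 0.00028425, -0.00030141, -0.00169114, -0.00031632,  0.00064785,
       -0.00103496, -0.00161659]), 'joint_torque': array([-1.56138060e-03, -6.00629854e+01,  6.81336243e-01, -2.99422681e+01,
        1.38013921e-02,  1.07532719e-02, -2.18883275e-05]), 'tool_pos': array([0.14954367, 0.60633902, 0.24444472]), 'orientation': array([ 0.70190929,  0.08465945,  0.70198947, -0.08583075]), 'ft_force': array([-0.59760186,  0.30340407, -0.81149187]), 'wrist_torque': array([-0.00984681,  0.00723567,  0.00794519]), 'grip_width': 0.9995926706087555}
scene {'fovy': 54.121401689842, 'cx': 252.5344145705158, 'cy': 185.2928399477081, 'eye': array([ 0.02662459, -0.25945875,  0.8764391 ]), 'attitude': array([-0.30249261,  0.81079897, -0.47219742,  0.16772849])}
side {'fovy': 51.20656585260214, 'cx': 252.27052246672804, 'cy': 195.3035583393857, 'eye': array([-0.13828451, -0.29178145,  1.0547277 ]), 'attitude': array([-0.29556875,  0.80973617, -0.47505554,  0.17688608])}
wrist {'fovy': 59.076953635629366, 'cx': 258.5269175664535, 'cy': 195.9610122453413, 'eye': array([0.07527106, 0.62540392, 0.37321743]), 'attitude': array([0.11842401, 0.77806355, 0.61003402, 0.09193134])}
```

View pics/scene0.png

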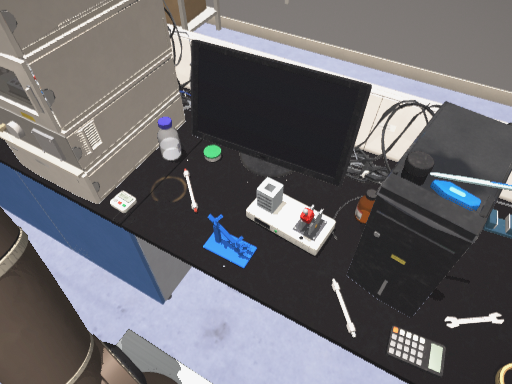

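View pics/side0.png

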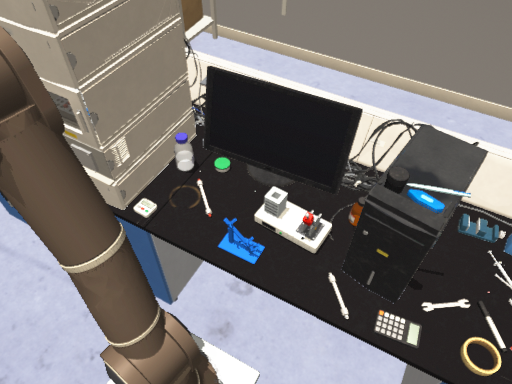

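View pics/wrist0.png

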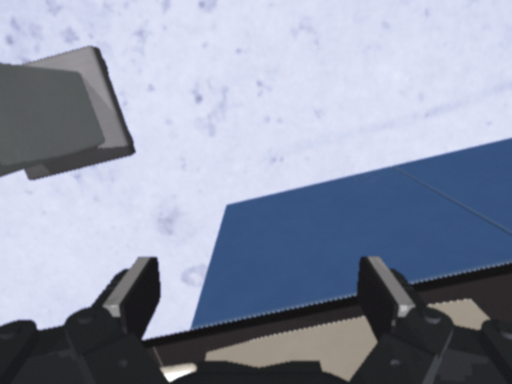

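```bash
python3 - <<'E'
import cv2,numpy as np
a=cv2.imread("pics/scene0.png"); b=cv2.imread("pics/side0.png")
cv2.imwrite("pics/z1.png",cv2.resize(a[100:300,90:290],(800,800),interpolation=cv2.INTER_CUBIC)[:600])
cv2.imwrite("pics/z2.png",cv2.resize(a[170:350,180:420],(800,600),interpolation=cv2.INTER_CUBIC))
cv2.imwrite("pics/z3.png",cv2.resize(b[140:320,180:420],(800,600),interpolation=cv2.INTER_CUBIC))
E
```

```text
(no output)
```

View pics/z1.png

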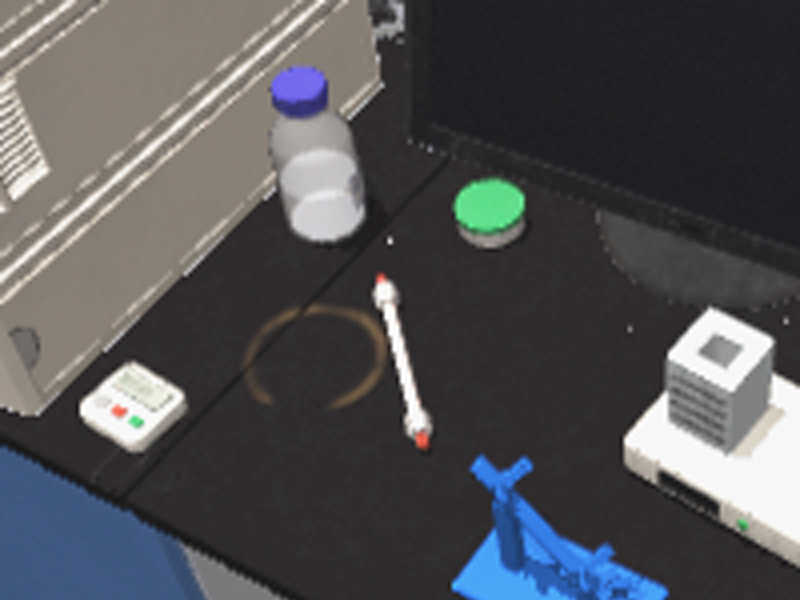

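View pics/z2.png

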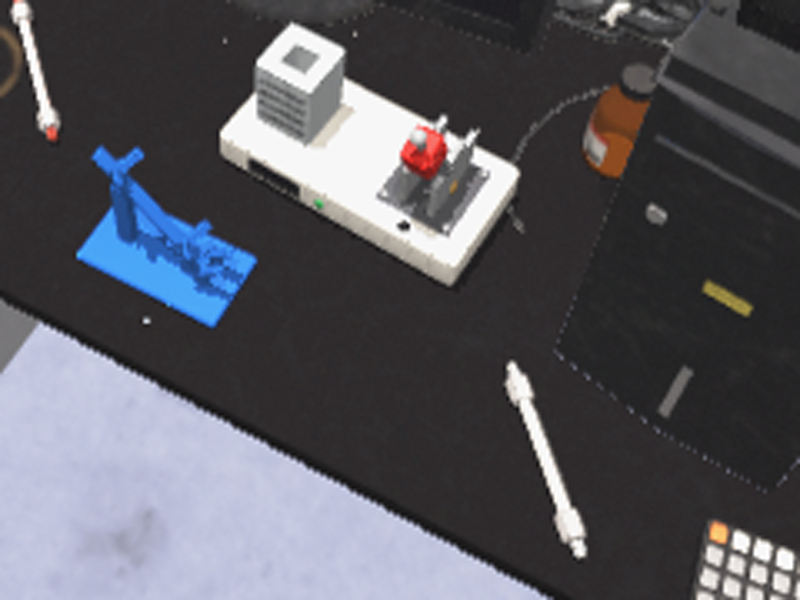

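View pics/z3.png

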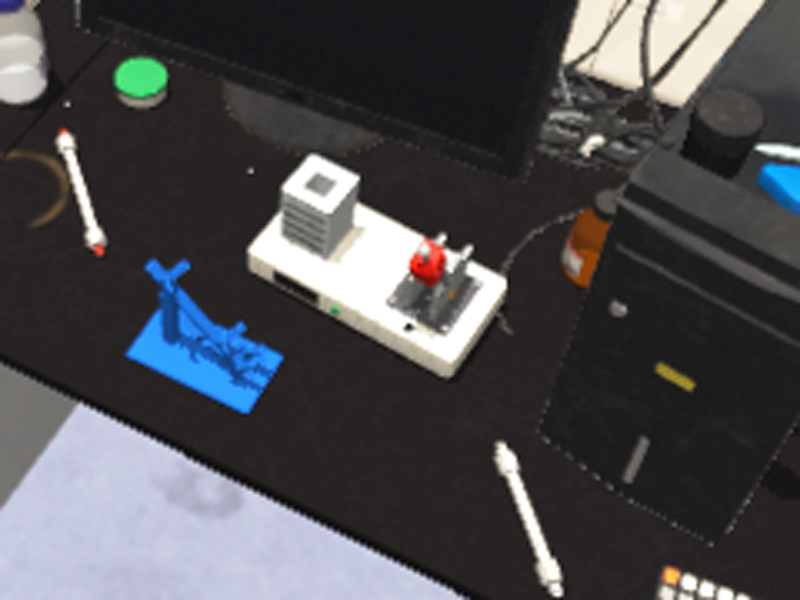

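```bash
cat > h.py <<'E'
import numpy as np, cv2
from cell import manip, grab_frame, calibration
from scipy.spatial.transform import Rotation as R
def rot(q): q=np.asarray(q); return R.from_quat([q[1],q[2],q[3],q[0]]).as_matrix()
def ray(c,p):
    f=192/np.tan(np.radians(c["fovy"])/2)
    d=np.array([(p[0]-c["cx"])/f,(p[1]-c["cy"])/f,1]); d=rot(c["attitude"])@d
    return np.asarray(c["eye"]),d/np.linalg.norm(d)
def atz(c,p,z):
    e,d=ray(c,p); return e+d*(z-e[2])/d[2]
def tri(l):
    A=np.zeros((3,3));b=np.zeros(3)
    for c,p in l:
        e,d=ray(c,p); M=np.eye(3)-np.outer(d,d); A+=M;b+=M@e
    return np.linalg.solve(A,b)
def proj(c,P):
    f=192/np.tan(np.radians(c["fovy"])/2)
    v=(np.asarray(P)-c["eye"])@rot(c["attitude"]); return np.stack([v[...,0]/v[...,2]*f+c["cx"],v[...,1]/v[...,2]*f+c["cy"]],-1)
E
python3 - <<'E'
from h import *
np.set_printoptions(precision=4,suppress=True)
s=calibration("scene");d=calibration("side")
z1=lambda u,v:(90+u/4,100+v/4)
z2=lambda u,v:(180+u*.3,170+v*.3)
z3=lambda u,v:(180+u*.3,140+v*.3)
P=lambda n,*a:print(n,*a)
P("col far",atz(s,z1(380,281),.008),atz(d,z3(64,136),.008))
P("col near",atz(s,z1(422,438),.008),atz(d,z3(97,249),.008))
for n,a,b,z in [("well mouth",(301,58),(321,184),.112),("mouthL",(257,70),(283,190),.112),("mouthB",(293,25),(318,155),.112),("mouthR",(343,65),(358,190),.112),("mouthF",(303,95),(325,220),.112),
 ("baseL",(80,252),(127,353),.00),("baseF",(215,325),(249,412),.0),("baseR",(256,262),(283,355),.0),
 ("forkVtip L",(97,152),(150,262),.14),("fork tip R",(140,152),(185,263),.14),("lev tip",(419,135),(429,240),.16),
 ("black dot",(404,226),(408,327),.042),("greenLED",(319,204),(335,309),.03),("wbF",(450,285),(447,375),.0)]:
    P(n,atz(s,z2(*a),z),atz(d,z3(*b),z),"tri",tri([(s,z2(*a)),(d,z3(*b))]))
E
```

```text
col far [0.6134 0.3368 0.008 ] [0.6071 0.3304 0.008 ]
col near [0.5033 0.2177 0.008 ] [0.4976 0.2176 0.008 ]
well mouth [0.6037 0.0294 0.112 ] [0.5996 0.0277 0.112 ] tri [0.612  0.0333 0.0985]
mouthL [0.5757 0.0539 0.112 ] [0.576 0.055 0.112] tri [0.5848 0.0592 0.0998]
mouthB [0.6315 0.0517 0.112 ] [0.6303 0.0464 0.112 ] tri [0.5685 0.0192 0.1897]
mouthR [ 0.6135 -0.0031  0.112 ] [ 0.6099 -0.0054  0.112 ] tri [ 0.6124 -0.004   0.1111]
mouthF [0.5712 0.0103 0.112 ] [0.5632 0.0052 0.112 ] tri [0.5711 0.0095 0.1067]
baseL [0.4194 0.1311 0.    ] [0.4134 0.1301 0.    ] tri [ 0.4402  0.1512 -0.049 ]
baseF [0.4168 0.0023 0.    ] [0.4138 0.0001 0.    ] tri [ 0.4266  0.0079 -0.0234]
baseR [0.4813 0.0022 0.    ] [0.4828 0.0018 0.    ] tri [ 0.4705 -0.004   0.0208]
forkVtip L [0.4319 0.1057 0.14  ] [0.4278 0.1062 0.14  ] tri [0.4501 0.122  0.1054]
fork tip R [0.4472 0.0785 0.14  ] [0.4416 0.0795 0.14  ] tri [0.4785 0.1035 0.0833]
lev tip [ 0.5452 -0.0954  0.16  ] [ 0.5514 -0.0968  0.16  ] tri [ 0.451  -0.1252  0.2902]
black dot [ 0.5443 -0.0952  0.042 ] [ 0.5406 -0.0952  0.042 ] tri [ 0.5903 -0.0807 -0.0322]
greenLED [ 0.5372 -0.0246  0.03  ] [ 0.5337 -0.0251  0.03  ] tri [ 0.5682 -0.0108 -0.022 ]
wbF [ 0.5384 -0.1418  0.    ] [ 0.5377 -0.1407  0.    ] tri [ 0.5442 -0.1399 -0.0101]
```

```bash
cat >> h.py <<'E'
np.set_printoptions(precision=3,suppress=True)
def state():
    o=manip.get_obs(); T=rot(o["orientation"]); print("t",round(o["time"],2),"p",o["tool_pos"],"F",o["ft_force"],"w",round(o["grip_width"],3)); print("x",T[:,0],"y",T[:,1],"z",T[:,2],"q",o["qpos"]); return o,T
def plan(p,x,y,n):
    """target pos, tool x dir, approx tool y dir; n rows"""
    o=manip.get_obs();T=rot(o["orientation"]);x=np.array(x,float);x/=np.linalg.norm(x);y=np.array(y,float);y-=x*(x@y);y/=np.linalg.norm(y)
    G=np.stack([x,y,np.cross(x,y)],1)
    rv=R.from_matrix(T.T@G).as_rotvec()
    dp=np.array(p)-o["tool_pos"]
    print("total cm",np.linalg.norm(dp)*100,"deg",np.degrees(np.linalg.norm(rv)))
    for i in range(n):
        Ti=T@R.from_rotvec(rv*i/n).as_matrix()
        print(np.round(np.r_[Ti.T@dp/n*100,np.degrees(rv)/n],2).tolist())
E
python3 - <<'E'
from h import *
o,T=state(); c=calibration("wrist"); C=rot(c["attitude"])
print("cam in tool",T.T@(c["eye"]-o["tool_pos"]), "\n",T.T@C)
plan([.45,.13,.42],[0,0,-1],T[:,1],10)
a=np.pi/4
plan([.50,.17,.40],[0,0,-1],[.7,-.7,0],10)
plan([.50,.17,.40],[0,0,-1],[-.7,.7,0],10)
E
```

```text
t 0.15 p [0.15  0.606 0.245] F [-0.133 -0.156  0.666] w 1.001
x [-0.    -0.001 -1.   ] y [ 0.239  0.971 -0.001] z [ 0.971 -0.239  0.   ] q [-1.397  0.412 -0.013  1.597  0.006  1.134 -0.082]
cam in tool [-0.129  0.    -0.077] 
 [[-0.    -0.296  0.955]
 [ 1.     0.001  0.   ]
 [-0.001  0.955  0.296]]
total cm 58.990641837788914 deg 0.07077944972151544
[-1.75, -3.91, 4.06, 0.0, 0.0, 0.01]
[-1.75, -3.91, 4.06, 0.0, 0.0, 0.01]
[-1.75, -3.91, 4.06, 0.0, 0.0, 0.01]
[-1.75, -3.91, 4.06, 0.0, 0.0, 0.01]
[-1.75, -3.91, 4.06, 0.0, 0.0, 0.01]
[-1.75, -3.91, 4.06, 0.0, 0.0, 0.01]
[-1.75, -3.91, 4.06, 0.0, 0.0, 0.01]
[-1.75, -3.91, 4.06, 0.0, 0.0, 0.01]
[-1.75, -3.91, 4.06, 0.0, 0.0, 0.01]
[-1.75, -3.91, 4.06, 0.0, 0.0, 0.01]
total cm 58.0860013864673 deg 121.14676382050654
[-1.55, -3.4, 4.45, 12.11, 0.01, 0.0]
[-1.55, -2.39, 5.06, 12.11, 0.01, 0.0]
[-1.55, -1.28, 5.45, 12.11, 0.01, 0.0]
[-1.55, -0.1, 5.6, 12.11, 0.01, 0.0]
[-1.55, 1.07, 5.49, 12.11, 0.01, 0.0]
[-1.55, 2.2, 5.15, 12.11, 0.01, 0.0]
[-1.55, 3.23, 4.57, 12.11, 0.01, 0.0]
[-1.55, 4.12, 3.79, 12.11, 0.01, 0.0]
[-1.55, 4.82, 2.84, 12.11, 0.01, 0.0]
[-1.55, 5.31, 1.76, 12.11, 0.01, 0.0]
total cm 58.0860013864673 deg 58.853287261310335
[-1.55, -3.4, 4.45, -5.89, -0.0, 0.01]
[-1.55, -3.84, 4.08, -5.89, -0.0, 0.01]
[-1.55, -4.24, 3.66, -5.89, -0.0, 0.01]
[-1.55, -4.59, 3.21, -5.89, -0.0, 0.01]
[-1.55, -4.89, 2.72, -5.89, -0.0, 0.01]
[-1.55, -5.15, 2.2, -5.89, -0.0, 0.01]
[-1.55, -5.34, 1.66, -5.89, -0.0, 0.01]
[-1.55, -5.49, 1.11, -5.89, -0.0, 0.01]
[-1.55, -5.57, 0.54, -5.89, -0.0, 0.01]
[-1.55, -5.6, -0.03, -5.89, -0.0, 0.01]
```

```bash
python3 - <<'E'
from h import *
plan([.48,.15,.42],[0,0,-1],[1,0,0],12)
E
```

```text
total cm 59.01311401729687 deg 76.14677939476515
[-1.46, -3.04, 3.58, 6.35, 0.0, 0.0]
[-1.46, -2.62, 3.9, 6.35, 0.0, 0.0]
[-1.46, -2.17, 4.16, 6.35, 0.0, 0.0]
[-1.46, -1.7, 4.38, 6.35, 0.0, 0.0]
[-1.46, -1.21, 4.54, 6.35, 0.0, 0.0]
[-1.46, -0.7, 4.64, 6.35, 0.0, 0.0]
[-1.46, -0.18, 4.69, 6.35, 0.0, 0.0]
[-1.46, 0.34, 4.68, 6.35, 0.0, 0.0]
[-1.46, 0.86, 4.62, 6.35, 0.0, 0.0]
[-1.46, 1.36, 4.49, 6.35, 0.0, 0.0]
[-1.46, 1.85, 4.32, 6.35, 0.0, 0.0]
[-1.46, 2.32, 4.08, 6.35, 0.0, 0.0]
```

```bash
python3 -m crank '[[-3,-3,3.6,6.4,0,0],[-3,-2.6,3.9,6.4,0,0],[-2,-2.2,4.2,6.4,0,0],[-1.5,-1.7,4.4,6.4,0,0],[-1.5,-1.2,4.5,6.4,0,0],[-1.5,-0.7,4.6,6.4,0,0],[-1.5,-0.2,4.7,6.4,0,0],[-1,0.3,4.7,6.4,0,0]]' && python3 - <<'E'
from h import *
plan([.48,.15,.42],[0,0,-1],[1,0,0],6)
E
```

```text
time: 1.15
tool_pos: [0.3688, 0.2917, 0.3965]
orientation: [0.592, 0.384, 0.592, -0.389]
ft_force: [0.3, 1.2, -0.4]
grip_width: 1.0
total cm 18.16253578778399 deg 23.70928463625733
[-0.38, 0.75, 2.91, 3.95, 0.05, 0.04]
[-0.39, 0.94, 2.85, 3.95, 0.05, 0.04]
[-0.39, 1.14, 2.78, 3.95, 0.05, 0.04]
[-0.39, 1.33, 2.69, 3.95, 0.05, 0.04]
[-0.39, 1.51, 2.59, 3.95, 0.05, 0.04]
[-0.39, 1.69, 2.48, 3.95, 0.05, 0.04]
```

```bash
python3 -m crank '[[-0.6,1.2,4.3,6,0,0],[-0.6,1.6,4.2,6,0,0],[-0.6,2,4,6,0,0],[-0.6,2.4,3.8,6,0,0],[0,0,0,0,0,0]]' && python3 - <<'E'
from h import *
o,T=state(); print(calibration("wrist")); cv2.imwrite("pics/w1.png",grab_frame("wrist"))
import pickle; pickle.dump(calibration("wrist"),open("w1.pkl","wb"))
E
```

```text
time: 1.78
tool_pos: [0.4838, 0.1416, 0.4226]
orientation: [-0.494, -0.505, -0.492, 0.508]
ft_force: [0.1, 0.4, 0.3]
grip_width: 1.0
t 1.77 p [0.484 0.142 0.423] F [0.063 0.367 0.312] w 1.0
x [-0.001 -0.005 -1.   ] y [ 1.    -0.027 -0.001] z [-0.027 -1.     0.005] q [-0.852  0.089  0.52   1.621 -0.04   1.447 -0.356]
{'fovy': 59.076953635629366, 'cx': 258.5269175664535, 'cy': 195.9610122453413, 'eye': array([0.485, 0.218, 0.551]), 'attitude': array([ 0.152,  0.988, -0.013, -0.002])}
```

View pics/w1.png

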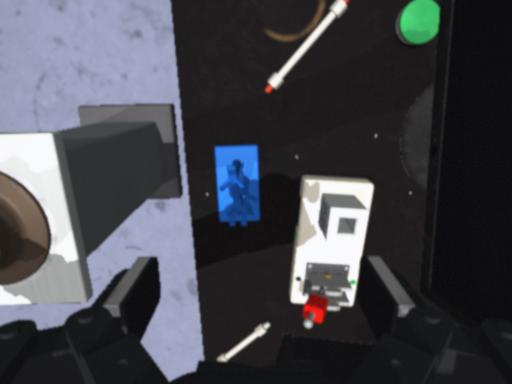

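```bash
python3 - <<'E'
import cv2
a=cv2.imread("pics/w1.png")
cv2.imwrite("pics/w1a.png",cv2.resize(a[135:235,190:290],(600,600),interpolation=cv2.INTER_CUBIC))
cv2.imwrite("pics/w1b.png",cv2.resize(a[170:330,280:390],None,fx=3.75,fy=3.75,interpolation=cv2.INTER_CUBIC))
cv2.imwrite("pics/w1c.png",cv2.resize(a[0:100,255:355],(600,600),interpolation=cv2.INTER_CUBIC))
E
```

```text
(no output)
```

View pics/w1a.png

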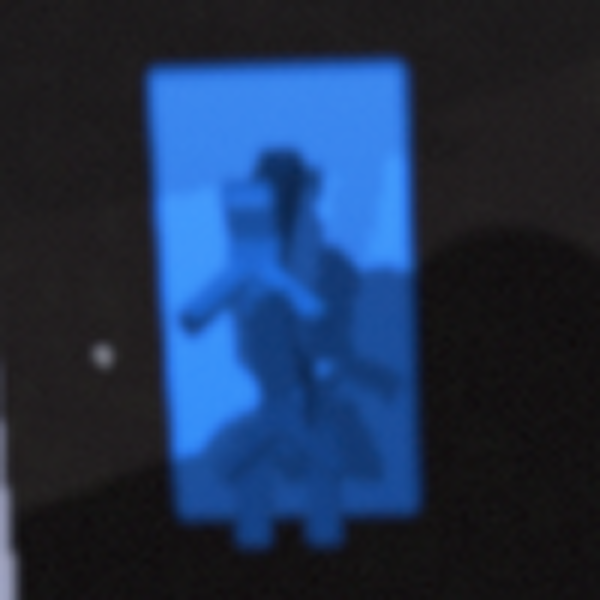

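View pics/w1b.png

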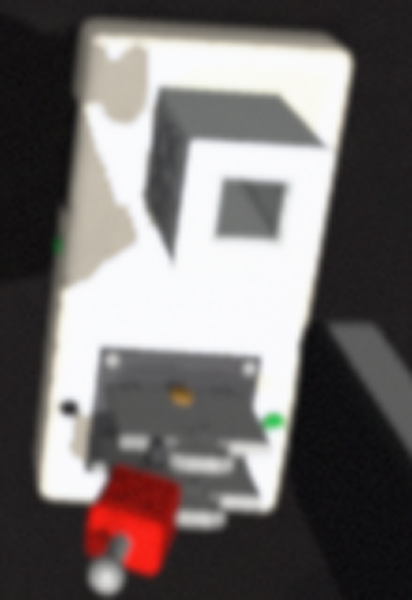

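View pics/w1c.png

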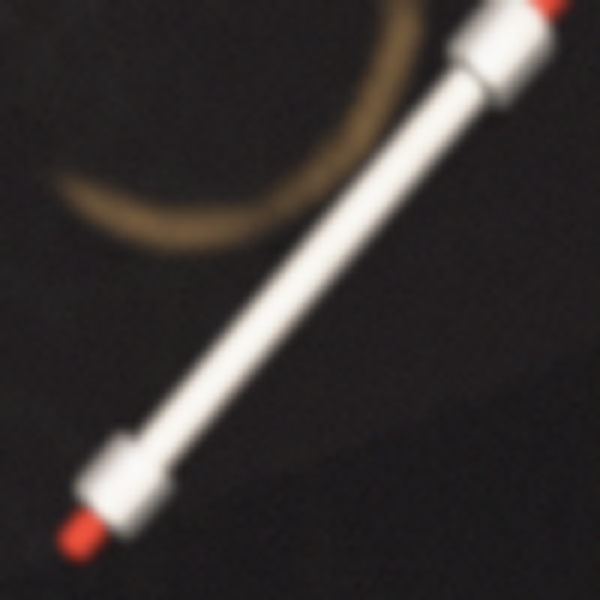

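```bash
cat > m.py <<'E'
from h import *
import pickle
w=pickle.load(open("w1.pkl","rb")); s=calibration("scene");d=calibration("side")
A=lambda u,v:(190+u/6,135+v/6)
B=lambda u,v:(280+u/3.75,170+v/3.75)
Cc=lambda u,v:(255+u/6,v/6)
z1=lambda u,v:(90+u/4,100+v/4)
z2=lambda u,v:(180+u*.3,170+v*.3)
z3=lambda u,v:(180+u*.3,140+v*.3)
E
python3 - <<'E'
from m import *
for p in [(148,65),(408,60),(420,512),(178,517)]: print("plate",atz(w,A(*p),.006))
pr=lambda n,*l:print(n,tri(l), [np.round(proj(c,tri(l))-p,1) for c,p in l])
pr("tipL",(w,A(190,322)),(s,z2(97,152)),(d,z3(150,262)))
pr("tipR",(w,A(320,308)),(s,z2(142,152)),(d,z3(187,263)))
pr("well",(w,B(252,210)),(s,z2(301,58)),(d,z3(321,184)))
for p in [(222,180),(288,183),(282,240),(215,236),(190,138),(326,145)]: print("well",atz(w,B(*p),.112))
print("wellc",atz(w,B(252,210),.112))
print("dots",atz(w,B(69,408),.035),atz(w,B(274,421),.035))
pr("black",(w,B(69,408)),(s,z2(404,226)),(d,z3(408,327)))
pr("knob",(w,B(107,577)),(s,z2(419,133)),(d,z3(429,240)))
pr("collar",(w,B(130,520)),(s,z2(424,152)),(d,z3(428,262)))
print("warmer corners",[atz(w,B(*p),.03) for p in [(85,35),(350,50),(275,510),(40,495)]])
print("col near",atz(w,Cc(128,478),.008),"plug",atz(w,Cc(78,540),.008),"far",atz(w,Cc(500,48),.008),"bar mid",atz(w,Cc(313,268),.008))
pr("colfar",(w,Cc(555,3)),(s,z1(380,279)),(d,z3(64,134)))
pr("colnear",(w,Cc(75,545)),(s,z1(423,441)),(d,z3(99,251)))
E
```

```text
plate [0.41  0.135 0.006]
plate [0.48  0.135 0.006]
plate [0.481 0.005 0.006]
plate [0.411 0.005 0.006]
tipL [0.431 0.105 0.14 ] [array([-2.2, -2.1]), array([0.2, 0.3]), array([ 1.1, -0.7])]
tipR [0.463 0.093 0.108] [array([2.3, 2. ]), array([-1. ,  0.8]), array([-0.5, -0.2])]
well [0.606 0.032 0.104] [array([1.1, 0.8]), array([-0.3,  0.8]), array([-0.2, -0.3])]
well [0.591 0.048 0.112]
well [0.615 0.046 0.112]
well [0.615 0.024 0.112]
well [0.589 0.026 0.112]
well [0.578 0.065 0.112]
well [0.628 0.061 0.112]
wellc [0.603 0.036 0.112]
dots [ 0.545 -0.093  0.035] [ 0.64  -0.102  0.035]
black [ 0.546 -0.094  0.036] [array([0.6, 0.5]), array([-0.5,  0.6]), array([ 0.1, -0.3])]
knob [ 0.549 -0.094  0.156] [array([2.7, 2.3]), array([0.1, 0.1]), array([-1.3,  0.9])]
collar [ 0.562 -0.096  0.117] [array([1. , 0.7]), array([-0.2,  0.6]), array([-0.3, -0.2])]
warmer corners [array([0.55 , 0.083, 0.03 ]), array([0.662, 0.074, 0.03 ]), array([ 0.645, -0.154,  0.03 ]), array([ 0.532, -0.143,  0.03 ])]
col near [0.51  0.234 0.008] plug [0.497 0.219 0.008] far [0.599 0.329 0.008] bar mid [0.556 0.282 0.008]
colfar [0.614 0.337 0.006] [array([0.7, 1.1]), array([0. , 0.9]), array([-0.5, -0.8])]
colnear [0.498 0.216 0.007] [array([1.3, 1.2]), array([-0.8,  0.8]), array([-0.1, -0.5])]
```

```bash
python3 - <<'E'
from h import *
plan([.446,-.04,.22],[0,.7,-.7],[1,0,0],7)
E
```

```text
total cm 27.558416584937273 deg 45.258367649783544
[2.9, -0.46, 2.62, -0.18, 6.46, -0.05]
[2.59, -0.47, 2.93, -0.18, 6.46, -0.05]
[2.24, -0.47, 3.2, -0.18, 6.46, -0.05]
[1.87, -0.48, 3.43, -0.18, 6.46, -0.05]
[1.47, -0.49, 3.62, -0.18, 6.46, -0.05]
[1.05, -0.5, 3.76, -0.18, 6.46, -0.05]
[0.63, -0.51, 3.85, -0.18, 6.46, -0.05]
```

```bash
python3 -m crank '[[2.9,-0.5,2.6,-0.2,6.5,0],[2.6,-0.5,2.9,-0.2,6.5,0],[2.2,-0.5,3.2,-0.2,6.5,0],[1.9,-0.5,3.4,-0.2,6.5,0],[1.5,-0.5,3.6,-0.2,6.5,0],[1,-0.5,3.8,-0.2,6.5,0],[0.6,-0.5,3.9,-0.2,6.5,0],[0,0,0,0,0,0]]' && python3 - <<'E'
from h import *
o,T=state(); c=calibration("wrist"); cv2.imwrite("pics/w2.png",grab_frame("wrist"))
import pickle; pickle.dump(c,open("w2.pkl","wb"))
E
```

```text
time: 2.82
tool_pos: [0.4461, -0.0287, 0.2099]
orientation: [0.266, 0.653, 0.664, -0.251]
ft_force: [-0.2, 0.4, 0.2]
grip_width: 1.003
t 2.83 p [ 0.446 -0.029  0.21 ] F [-0.158  0.355  0.231] w 1.003
x [-0.007  0.733 -0.68 ] y [1.    0.022 0.014] z [ 0.025 -0.68  -0.733] q [-0.082  0.503  0.713  2.012 -0.927  1.503  1.138]
```

View pics/w2.png

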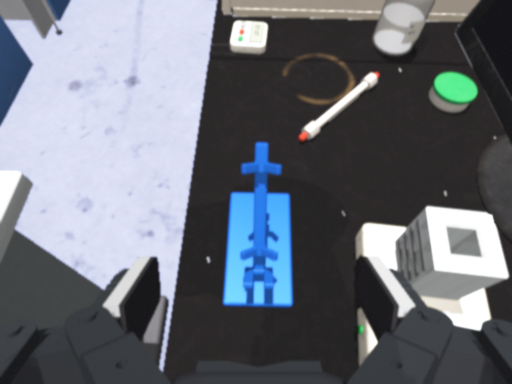

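```bash
python3 - <<'E'
import cv2
a=cv2.imread("pics/w2.png")
cv2.imwrite("pics/w2a.png",cv2.resize(a[130:320,205:315],None,fx=4,fy=4,interpolation=cv2.INTER_CUBIC)[:600])
cv2.imwrite("pics/w2b.png",cv2.resize(a[130:320,205:315],None,fx=4,fy=4,interpolation=cv2.INTER_CUBIC)[400:])
E
```

```text
(no output)
```

View pics/w2a.png

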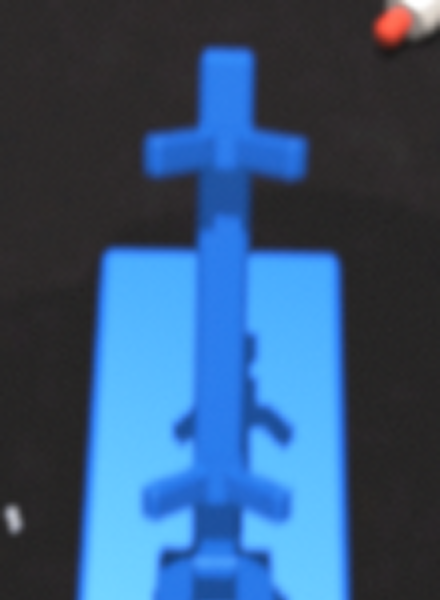

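View pics/w2b.png

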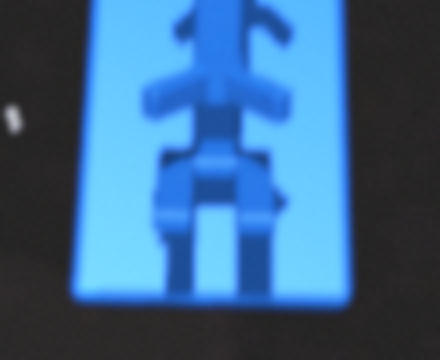

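```bash
python3 - <<'E'
from m import *
from scipy.optimize import least_squares
w2=pickle.load(open("w2.pkl","rb"))
D=lambda u,v:np.array([205+u/4,130+v/4])
px=np.array([D(145,159),D(307,159),D(142,501),D(291,504)])
def model(v):
    x0,yc,yaw,n,hw=v
    P=[]
    for s_ in (.028,-.052):
        for l in (-hw,hw):
            yy=s_*.7071-n*.7071; z=.095+s_*.7071+n*.7071
            P.append([x0+l*np.cos(yaw)-yy*np.sin(yaw),yc+l*np.sin(yaw)+yy*np.cos(yaw),z])
    return np.array(P)
for n in (0,.004,.008):
    r=least_squares(lambda v:(proj(w2,model([v[0],v[1],v[2],n,v[3]]))-px).ravel()/1,[.445,.08,0,.014])
    print(n,r.x,r.fun)
r=least_squares(lambda v:(proj(w2,model(v))-px).ravel()/1,[.445,.08,0,.004,.014]);print(r.x,r.fun)
print("plate",[atz(w2,D(*p),.006) for p in [(105,250),(340,252),(348,704),(75,698)]])
E
```

```text
0 [0.446 0.073 0.006 0.017] [ 0.027 -0.842 -0.245  0.053 -0.016  0.345  0.253  0.39 ]
0.004 [0.446 0.074 0.006 0.017] [ 0.032 -1.327 -0.226 -0.432 -0.019  0.795  0.235  0.839]
0.008 [0.446 0.075 0.006 0.017] [ 0.037 -1.823 -0.206 -0.927 -0.023  1.254  0.216  1.298]
[ 0.446  0.071  0.006 -0.003  0.017] [ 0.023 -0.452 -0.26   0.442 -0.013 -0.017  0.268  0.028]
plate [array([0.412, 0.133, 0.006]), array([0.482, 0.134, 0.006]), array([0.481, 0.003, 0.006]), array([0.413, 0.003, 0.006])]
```

```bash
python3 - <<'E'
from m import *
w2=pickle.load(open("w2.pkl","rb"))
a=cv2.imread("pics/w2.png")
cv2.imwrite("pics/w2c.png",cv2.resize(a[60:150,290:390],None,fx=6,fy=6,interpolation=cv2.INTER_CUBIC))
cv2.imwrite("pics/w2d.png",cv2.resize(a[190:310,380:512],None,fx=5,fy=5,interpolation=cv2.INTER_CUBIC))
E
```

```text
(no output)
```

View pics/w2c.png

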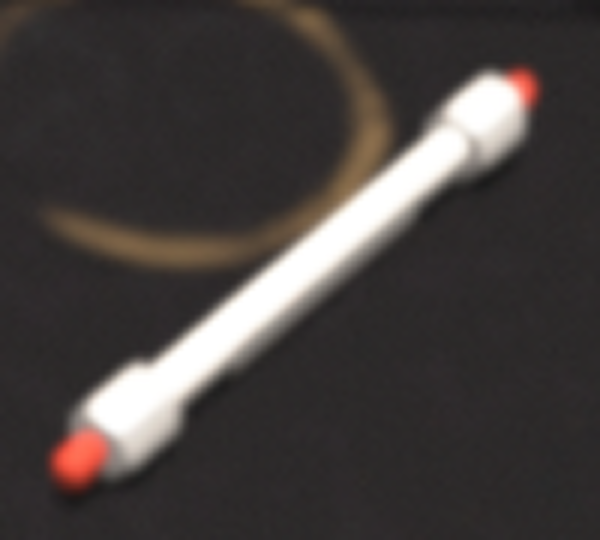

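View pics/w2d.png

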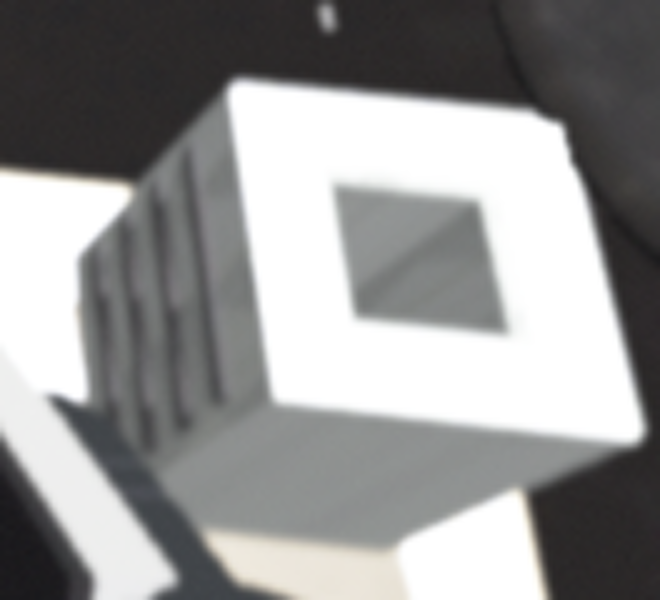

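```bash
python3 - <<'E'
from m import *
w2=pickle.load(open("w2.pkl","rb"))
c=lambda u,v:(290+u/6,60+v/6)
e=lambda u,v:(380+u/5,190+v/5)
n=atz(w2,c(75,465),.008); f=atz(w2,c(525,85),.008); m=atz(w2,c(305,270),.008)
print("col",n,f,(n+f)/2,m,np.linalg.norm(f-n),np.degrees(np.arctan2(*(f-n)[1::-1])))
pr=lambda n,*l:print(n,tri(l), [np.round(proj(c,tri(l))-p,1) for c,p in l])
pr("far",(w,Cc(555,3)),(w2,c(530,80)),(s,z1(380,279)),(d,z3(64,134)))
pr("near",(w,Cc(75,545)),(w2,c(75,468)),(s,z1(423,441)),(d,z3(99,251)))
W=[atz(w2,e(*p),.112) for p in [(335,185),(480,200),(508,332),(355,318)]]; print(np.array(W),np.mean(W,0))
V=[atz(w2,e(*p),.112) for p in [(230,78),(545,110),(645,440),(270,402)]]; print(np.array(V),np.mean(V,0))
E
```

```text
col [0.5   0.218 0.008] [0.617 0.343 0.008] [0.559 0.28  0.008] [0.556 0.278 0.008] 0.17149108788988496 46.887749844057666
far [0.612 0.336 0.011] [array([0.7, 1.5]), array([-2.7,  2.3]), array([-0.1,  0.2]), array([-0.5, -1.5])]
near [0.499 0.216 0.007] [array([1.5, 1.1]), array([-0.8,  0.5]), array([-0.8,  0.6]), array([-0.1, -0.6])]
[[0.593 0.044 0.112]
 [0.615 0.042 0.112]
 [0.613 0.021 0.112]
 [0.59  0.022 0.112]] [0.603 0.032 0.112]
[[0.581 0.063 0.112]
 [0.631 0.059 0.112]
 [0.628 0.005 0.112]
 [0.574 0.009 0.112]] [0.603 0.034 0.112]
```

```bash
python3 - <<'E'
from h import *
plan([.5615,.284,.09],[-.141,-.152,-.978],[.73,-.68,0],8)
E
```

```text
total cm 35.32915804127587 deg 73.01780272662079
[3.88, 1.5, -1.48, 5.56, -7.05, 1.63]
[3.7, 1.22, -2.08, 5.56, -7.05, 1.63]
[3.44, 0.89, -2.62, 5.56, -7.05, 1.63]
[3.11, 0.52, -3.1, 5.56, -7.05, 1.63]
[2.71, 0.11, -3.48, 5.56, -7.05, 1.63]
[2.26, -0.31, -3.78, 5.56, -7.05, 1.63]
[1.77, -0.75, -3.98, 5.56, -7.05, 1.63]
[1.24, -1.18, -4.07, 5.56, -7.05, 1.63]
```

```bash
python3 - <<'E'
from h import *
plan([.51,.14,.27],[-.08,.1,-.97],[.9,-.4,0],5)
E
```

```text
total cm 18.76725559778818 deg 49.443827187553936
[1.65, 1.36, -3.08, 5.28, -8.32, 0.79]
[1.2, 1.05, -3.4, 5.28, -8.32, 0.79]
[0.7, 0.71, -3.62, 5.28, -8.32, 0.79]
[0.17, 0.36, -3.73, 5.28, -8.32, 0.79]
[-0.37, 0.02, -3.74, 5.28, -8.32, 0.79]
```

```bash
python3 -m crank '[[-1,1.4,-4,4.5,-8,0.8],[0.8,1,-3.6,5,-8,0.8],[0.7,0.7,-3.6,5,-8,0.8],[0.2,0.4,-3.7,5,-8,0.8],[-0.2,0,-3.7,5,-8,0.8]]' && python3 - <<'E'
from h import *
state()
plan([.5615,.284,.09],[-.141,-.152,-.978],[.73,-.68,0],5)
E
```

```text
time: 3.5
tool_pos: [0.4987, 0.1139, 0.301]
orientation: [0.338, 0.601, 0.47, -0.551]
ft_force: [1.1, 0.1, 0.3]
grip_width: 1.002
t 3.5 p [0.499 0.114 0.301] F [1.14  0.059 0.338] w 1.002
x [-0.05   0.192 -0.98 ] y [ 0.938 -0.329 -0.112] z [-0.344 -0.925 -0.164] q [-0.907  0.23   0.87   1.827 -0.394  1.233 -0.249]
total cm 27.82521670675714 deg 31.570275755375167
[4.73, 0.53, -2.89, 4.77, -3.96, 1.18]
[4.52, 0.18, -3.24, 4.77, -3.96, 1.18]
[4.29, -0.19, -3.54, 4.77, -3.96, 1.18]
[4.03, -0.58, -3.8, 4.77, -3.96, 1.18]
[3.74, -0.99, -4.0, 4.77, -3.96, 1.18]
```

```bash
python3 -m crank '[[4,0.6,-3.2,5,-4,1.2],[4.2,0.2,-3.4,5,-4,1.2],[4.2,-0.2,-3.6,5,-4,1.2],[4,-0.6,-3.8,5,-4,1.2],[3.5,-1,-3.8,4.5,-4,1.2],[0,0,0,0,0,0]]' && python3 - <<'E'
from h import *
state()
cv2.imwrite("pics/w3.png",grab_frame("wrist"))
plan([.5615,.284,.09],[-.141,-.152,-.978],[.73,-.68,0],1)
plan([.5515,.2736,.0185],[-.141,-.152,-.978],[.73,-.68,0],1)
E
```

```text
time: 4.25
tool_pos: [0.5615, 0.3228, 0.1134]
orientation: [-0.314, -0.583, -0.256, 0.704]
ft_force: [-0.4, -0.2, 0.1]
grip_width: 1.001
t 4.25 p [0.561 0.323 0.113] F [-0.449 -0.241  0.069] w 1.001
x [-0.123 -0.143 -0.982] y [ 0.741 -0.672  0.005] z [-0.66  -0.727  0.188] q [-1.107  0.818  0.82   1.539 -0.517  1.219 -0.919]
total cm 4.582945591068692 deg 1.6055956180664344
[3.2, 2.35, 2.29, 0.58, -1.43, -0.44]
total cm 10.99855018449265 deg 1.6055956180664344
[10.49, 2.27, 2.4, 0.58, -1.43, -0.44]
```

View pics/w3.png

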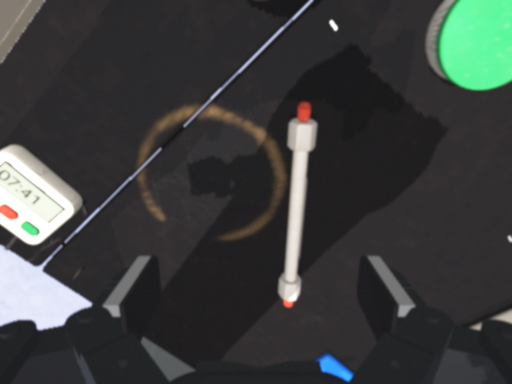

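```bash
python3 - <<'E'
from h import *
c=calibration("wrist")
f=atz(c,(305,104),.008);n=atz(c,(289,304),.008);print(f,n,(f+n)/2,np.linalg.norm(f-n),np.degrees(np.arctan2(*(f-n)[1::-1])))
f=atz(c,(302,135),.010);n=atz(c,(290,288),.010);print(f,n,(f+n)/2,np.linalg.norm(f-n),np.degrees(np.arctan2(*(f-n)[1::-1])))
E
```

```text
[0.617 0.337 0.008] [0.497 0.209 0.008] [0.557 0.273 0.008] 0.17579945476747244 46.74532204693678
[0.603 0.322 0.01 ] [0.511 0.224 0.01 ] [0.557 0.273 0.01 ] 0.13509793400775738 46.79157123788755
```

```bash
python3 -m crank '[[1,2,2,0.6,-1.4,-0.4],[2.5,0.8,1,0,0,0],[3,0,0,0,0,0],[0,0,0,0,0,0]]' && python3 - <<'E'
from h import *
state()
plan([.5515,.2693,.0185],[-.141,-.152,-.978],[.729,-.684,0],2)
E
```

```text
time: 4.8
tool_pos: [0.5568, 0.264, 0.0704]
orientation: [-0.306, -0.584, -0.252, 0.709]
ft_force: [0.3, 0.4, 0.8]
grip_width: 0.998
t 4.8 p [0.557 0.264 0.07 ] F [0.295 0.394 0.766] w 0.998
x [-0.131 -0.14  -0.981] y [ 0.728 -0.686  0.001] z [-0.673 -0.714  0.192] q [-1.051  0.826  0.803  1.652 -0.537  1.109 -0.836]
total cm 5.241259643969732 deg 0.9273112104844494
[2.54, -0.38, -0.51, -0.07, -0.46, 0.02]
[2.54, -0.38, -0.53, -0.07, -0.46, 0.02]
```

```bash
python3 -m crank '[[2,-0.5,-0.6,0,-0.4,0],[2,-0.2,-0.4,0,-0.4,0],[0,0,0,0,0,0]]' && python3 - <<'E'
from h import *
state()
cv2.imwrite("pics/w4.png",grab_frame("wrist"))
plan([.5515,.2693,.0185],[-.141,-.152,-.978],[.729,-.684,0],1)
E
```

```text
time: 5.18
tool_pos: [0.555, 0.2703, 0.032]
orientation: [-0.306, -0.581, -0.25, 0.711]
ft_force: [0.4, 0.5, 1.2]
grip_width: 0.996
t 5.17 p [0.555 0.27  0.032] F [0.391 0.518 1.196] w 0.996
x [-0.136 -0.145 -0.98 ] y [ 0.726 -0.687  0.001] z [-0.674 -0.712  0.199] q [-1.042  0.878  0.773  1.656 -0.57   1.065 -0.833]
total cm 1.4930573605678474 deg 0.6054392298081152
[1.47, -0.23, 0.06, -0.26, -0.54, 0.03]
```

View pics/w4.png

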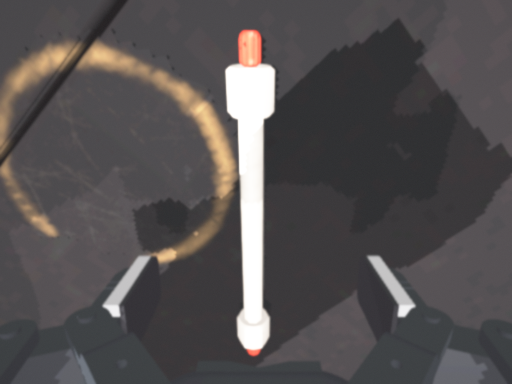

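```bash
python3 -m crank '[[1.4,-0.2,0,0,-0.5,0],[0.1,0,0,0,0,0]]' && python3 - <<'E'
from h import *
state()
plan([.5515,.2693,.0185],[-.141,-.152,-.978],[.729,-.684,0],1)
E
```

```text
time: 5.48
tool_pos: [0.5522, 0.2696, 0.0176]
orientation: [-0.308, -0.579, -0.248, 0.713]
ft_force: [-0.2, 0.2, -0.3]
grip_width: 0.999
t 5.47 p [0.552 0.27  0.018] F [-0.244  0.161 -0.333] w 0.999
x [-0.141 -0.152 -0.978] y [ 0.727 -0.687  0.002] z [-0.673 -0.711  0.207] q [-1.039  0.898  0.763  1.661 -0.578  1.049 -0.831]
total cm 0.11987156888227471 deg 0.2423328194306595
[-0.07, -0.03, 0.09, -0.24, -0.04, 0.0]
```

```bash
python3 -m crank '[[-0.05,0,0.05,0,0,0],[0,0,0,0,0,0],[0,0,0,0,0,0],[0,0,0,0,0,0],[0,0,0,0,0,0],[0,0,0,0,0,0]]' 0 && python3 - <<'E'
from h import *
state()
E
```

```text
time: 6.22
tool_pos: [0.5525, 0.2694, 0.019]
orientation: [-0.308, -0.579, -0.248, 0.713]
ft_force: [1.1, 0.2, -0.5]
grip_width: 0.171
t 6.22 p [0.552 0.269 0.019] F [ 1.13   0.192 -0.485] w 0.171
x [-0.14  -0.151 -0.979] y [ 0.727 -0.687  0.002] z [-0.673 -0.711  0.206] q [-1.04   0.895  0.764  1.661 -0.577  1.049 -0.831]
```

```bash
python3 -m crank '[[-3,0,0,0,0,0],[-4,0,0,0,0,0],[-4,0,0,0,0,0],[-4,0,0,0,0,0]]' && python3 - <<'E'
from h import *
state()
plan([.446,.0,.22],[0,.546,-.838],[1,0,0],8)
E
```

```text
time: 6.72
tool_pos: [0.5711, 0.2915, 0.1653]
orientation: [-0.308, -0.576, -0.248, 0.716]
ft_force: [0.9, 1.0, -1.6]
grip_width: 0.174
t 6.72 p [0.571 0.292 0.165] F [ 0.905  0.978 -1.642] w 0.174
x [-0.147 -0.156 -0.977] y [ 0.726 -0.688  0.   ] z [-0.672 -0.709  0.214] q [-1.077  0.774  0.859  1.496 -0.472  1.325 -0.913]
total cm 32.19212184094032 deg 62.08579148124845
[0.13, 1.37, 3.78, -5.48, 5.4, -1.0]
[-0.25, 1.0, 3.89, -5.48, 5.4, -1.0]
[-0.64, 0.62, 3.92, -5.48, 5.4, -1.0]
[-1.01, 0.23, 3.89, -5.48, 5.4, -1.0]
[-1.38, -0.16, 3.78, -5.48, 5.4, -1.0]
[-1.72, -0.54, 3.6, -5.48, 5.4, -1.0]
[-2.03, -0.9, 3.35, -5.48, 5.4, -1.0]
[-2.32, -1.25, 3.04, -5.48, 5.4, -1.0]
```

```bash
python3 -m crank '[[-3.5,1.2,2.8,-5,5,-1],[-3.5,1,3,-5,5,-1],[-3,0.6,3.4,-5,5,-1],[-2.5,0.2,3.6,-5,5,-1],[-1.4,-0.2,3.8,-5,5,-1],[-1,-0.5,3.8,-5,5,-1]]' && python3 - <<'E'
from h import *
state()
plan([.446,.0,.22],[0,.546,-.838],[1,0,0],4)
E
```

```text
time: 7.48
tool_pos: [0.4994, 0.1028, 0.3103]
orientation: [0.339, 0.627, 0.53, -0.459]
ft_force: [-0.6, -1.3, -1.4]
grip_width: 0.176
t 7.47 p [0.499 0.103 0.31 ] F [-0.567 -1.344 -1.369] w 0.176
x [ 0.017  0.354 -0.935] y [ 0.976 -0.208 -0.061] z [-0.216 -0.912 -0.349] q [-0.788  0.171  0.838  1.886 -0.53   1.192  0.034]
total cm 14.690813104864617 deg 17.479754024442368
[1.18, -0.63, 3.42, -3.08, 3.05, -0.58]
[1.0, -0.81, 3.44, -3.08, 3.05, -0.58]
[0.83, -0.98, 3.44, -3.08, 3.05, -0.58]
[0.66, -1.16, 3.42, -3.08, 3.05, -0.58]
```

```bash
python3 -m crank '[[0.5,-0.7,3.6,-3.4,3.4,-0.6],[0.8,-0.9,3.6,-3.4,3.4,-0.6],[0.8,-1.1,3.6,-3.4,3.4,-0.6],[0.8,-1.3,3.6,-3.4,3.4,-0.6],[0,0,0,0,0,0]]' && python3 - <<'E'
from h import *
state()
cv2.imwrite("pics/w5.png",grab_frame("wrist"))
cv2.imwrite("pics/s5.png",cv2.resize(grab_frame("side")[120:300,170:370],None,fx=3,fy=3))
plan([.446,.0,.22],[0,.546,-.838],[1,0,0],1)
E
```

```text
time: 8.1
tool_pos: [0.4392, -0.0163, 0.2219]
orientation: [0.336, 0.626, 0.629, -0.316]
ft_force: [0.1, 0.4, -2.7]
grip_width: 0.171
t 8.1 p [ 0.439 -0.016  0.222] F [ 0.15   0.387 -2.735] w 0.171
x [ 0.009  0.574 -0.819] y [1.    0.017 0.023] z [ 0.027 -0.818 -0.574] q [-0.319  0.347  0.829  2.064 -0.813  1.315  0.955]
total cm 1.5176274279624782 deg 2.73296231603936
[1.1, 0.54, -0.89, 1.8, -1.98, -0.56]
```

View pics/w5.png

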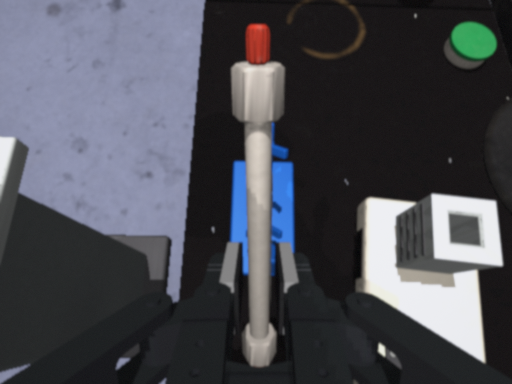

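View pics/s5.png

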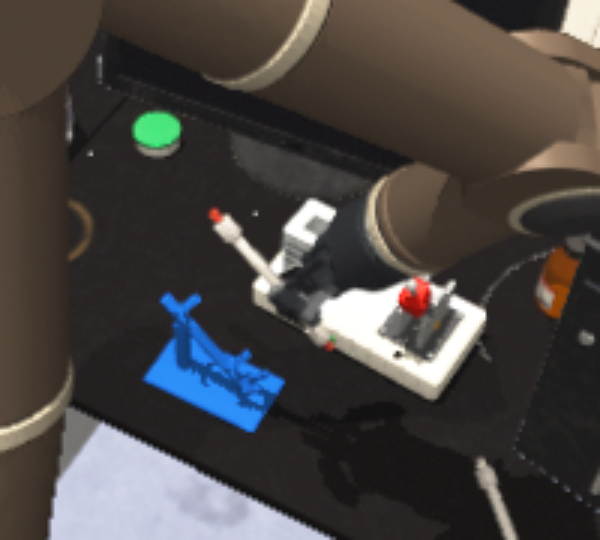

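```bash
python3 - <<'E'
from h import *
o,T=state();c=calibration("wrist")
x,y,z=T.T
dr=-.206*x-.979*z
P=o["tool_pos"]+.0112*x
for s in (.0965,.0845,.0845-.024,-.0655,-.0655+.015): print(s,proj(c,P+s*dr), (P+s*dr))
print("dir",dr)
plan([.446,-.009,.168],[0,.546,-.838],[1,0,0],1)
E
```

```text
t 8.2 p [ 0.441 -0.014  0.224] F [ 0.483 -0.387 -1.61 ] w 0.175
x [ 0.009  0.575 -0.818] y [0.999 0.021 0.026] z [ 0.032 -0.818 -0.574] q [-0.324  0.344  0.828  2.062 -0.813  1.315  0.951]
0.0965 [261.734  31.441] [0.438 0.059 0.285]
0.0845 [261.534  70.82 ] [0.438 0.05  0.276]
0.060500000000000005 [261.19  138.664] [0.439 0.034 0.259]
-0.0655 [260.087 356.35 ] [ 0.443 -0.052  0.167]
-0.0505 [260.179 338.194] [ 0.443 -0.042  0.178]
dir [-0.033  0.683  0.731]
total cm 5.618337227925703 deg 2.73296231603936
[4.84, 0.39, 2.83, 1.8, -1.98, -0.56]
```

```bash
python3 -m crank '[[2.4,0.2,1.4,0.9,-1,-0.3],[2.4,0.2,1.4,0.9,-1,-0.3],[0,0,0,0,0,0]]' && python3 - <<'E'
from h import *
o,T=state()
plan([.446,-.009,.168],[0,.546,-.838],[1,0,0],1)
plan([.446,.0613,.0998],[0,.546,-.838],[1,0,0],1)
E
```

```text
time: 8.57
tool_pos: [0.4484, -0.0061, 0.17]
orientation: [0.339, 0.62, 0.622, -0.335]
ft_force: [0.4, 0.4, -1.1]
grip_width: 0.174
t 8.57 p [ 0.448 -0.006  0.17 ] F [ 0.413  0.425 -1.139] w 0.174
x [ 0.     0.544 -0.839] y [1.    0.005 0.004] z [ 0.006 -0.839 -0.544] q [-0.324  0.435  0.796  2.097 -0.88   1.229  0.997]
total cm 0.4264395715106271 deg 0.3688355556879703
[0.01, -0.24, 0.35, 0.35, 0.1, -0.02]
total cm 9.739081903297539 deg 0.3688355556879703
[9.56, -0.23, -1.83, 0.35, 0.1, -0.02]
```

```bash
python3 -m crank '[[2.5,-0.2,-0.4,0.3,0,0],[2.5,0,-0.5,0,0,0],[0,0,0,0,0,0]]' && python3 - <<'E'
from h import *
o,T=state()
plan([.446,.0613,.0998],[0,.546,-.838],[1,0,0],1)
cv2.imwrite("pics/w6.png",grab_frame("wrist"))
a=grab_frame("side");cv2.imwrite("pics/s6.png",cv2.resize(a[180:280,200:330],None,fx=5,fy=5,interpolation=cv2.INTER_CUBIC))
E
```

```text
time: 8.95
tool_pos: [0.449, 0.0314, 0.1368]
orientation: [0.34, 0.621, 0.622, -0.334]
ft_force: [-0.3, -0.9, -0.6]
grip_width: 0.179
t 8.95 p [0.449 0.031 0.137] F [-0.303 -0.947 -0.554] w 0.179
x [ 0.004  0.546 -0.838] y [1.    0.005 0.008] z [ 0.008 -0.838 -0.545] q [-0.357  0.468  0.743  2.15  -0.965  1.145  1.023]
total cm 4.771035745139889 deg 0.5126567227167763
[4.74, -0.32, -0.49, 0.47, 0.03, -0.21]
```

View pics/w6.png

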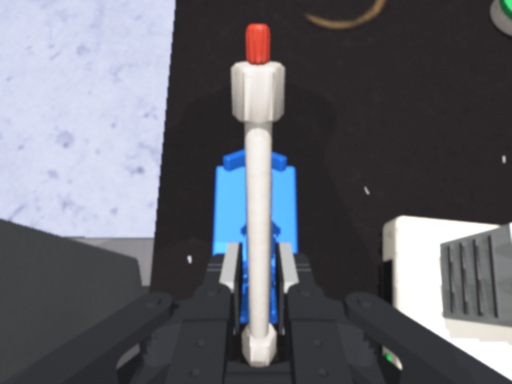

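View pics/s6.png

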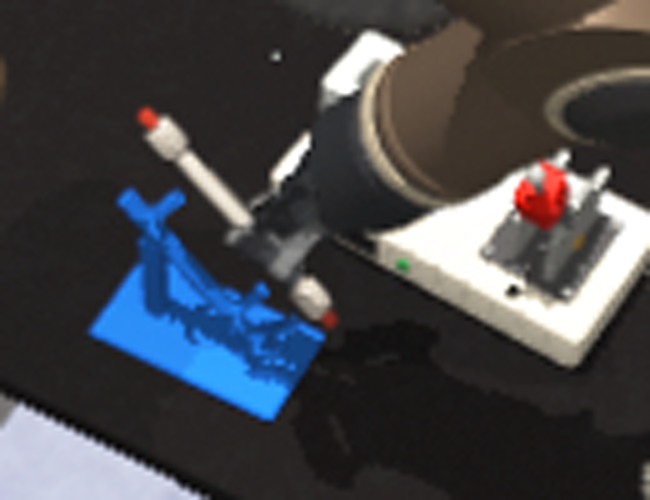

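```bash
python3 -m crank '[[1.5,-0.2,-0.2,0.4,0,-0.2],[0.5,0,0,0,0,0]]' && python3 - <<'E'
from h import *
o,T=state()
plan([.446,.0613,.0998],[0,.546,-.838],[1,0,0],1)
E
```

```text
time: 9.3
tool_pos: [0.4492, 0.0418, 0.1227]
orientation: [0.339, 0.623, 0.619, -0.336]
ft_force: [0.0, -1.3, -0.9]
grip_width: 0.173
t 9.3 p [0.449 0.042 0.123] F [ 0.032 -1.282 -0.936] w 0.173
x [ 0.006  0.544 -0.839] y [ 1.    -0.003  0.006] z [ 0.001 -0.839 -0.544] q [-0.347  0.481  0.7    2.167 -0.994  1.105  1.028]
total cm 3.0270415578848855 deg 0.39163576922378385
[2.98, -0.34, -0.39, 0.05, 0.11, -0.37]
```

```bash
python3 -m crank '[[0,-0.4,0,0,0,3],[0,-0.3,0,0,0,3]]' && python3 - <<'E'
from h import *
o,T=state()
plan([.446,.0613,.0998],[0,.546,-.838],[1,0,0],1)
E
```

```text
time: 9.55
tool_pos: [0.4426, 0.042, 0.1213]
orientation: [0.357, 0.654, 0.585, -0.318]
ft_force: [-0.1, -0.6, -2.5]
grip_width: 0.176
t 9.55 p [0.443 0.042 0.121] F [-0.135 -0.642 -2.548] w 0.176
x [ 0.112  0.539 -0.835] y [ 0.994 -0.059  0.095] z [ 0.001 -0.84  -0.542] q [-0.175  0.381  0.477  2.25  -1.027  0.925  1.049]
total cm 2.9126657246078076 deg 6.419328573705248
[2.88, 0.02, -0.45, 0.09, 0.25, -6.41]
```

```bash
python3 -m crank '[[-0.5,0.3,0,0,0,-5],[-0.3,0.2,0,0,0,-5]]' && python3 - <<'E'
from h import *
o,T=state()
plan([.446,.0613,.0998],[0,.546,-.838],[1,0,0],1)
E
```

```text
time: 9.8
tool_pos: [0.4447, 0.0366, 0.1292]
orientation: [0.326, 0.602, 0.641, -0.349]
ft_force: [0.9, 0.2, -1.6]
grip_width: 0.17
t 9.8 p [0.445 0.037 0.129] F [ 0.94   0.222 -1.553] w 0.17
x [-0.064  0.543 -0.837] y [ 0.998  0.032 -0.056] z [-0.003 -0.839 -0.544] q [-0.192  0.451  0.5    2.109 -0.853  1.099  0.894]
total cm 3.8427513098784205 deg 3.6927910600081217
[3.8, 0.38, -0.47, -0.18, 0.11, 3.69]
```

```bash
python3 -m crank '[[1.2,0.2,-0.1,0,0,0],[0.6,0,-0.1,0,0,0]]' && python3 - <<'E'
from h import *
o,T=state()
plan([.4467,.0613,.0998],[-.064,.546,-.836],[1,0,0],1)
E
```

```text
time: 10.05
tool_pos: [0.4466, 0.0483, 0.1139]
orientation: [0.326, 0.602, 0.64, -0.349]
ft_force: [0.3, -0.1, -1.4]
grip_width: 0.176
t 10.05 p [0.447 0.048 0.114] F [ 0.337 -0.057 -1.363] w 0.176
x [-0.061  0.543 -0.838] y [ 0.998  0.031 -0.053] z [-0.003 -0.839 -0.544] q [-0.202  0.474  0.484  2.122 -0.89   1.065  0.913]
total cm 1.9186374672097624 deg 0.3139557032776426
[1.89, 0.13, -0.33, -0.18, 0.21, -0.14]
```

```bash
python3 -m crank '[[0.8,0,-0.2,0,0.2,0],[0.4,0,-0.1,0,0,0],[0,0,0,0,0,0]]' && python3 - <<'E'
from h import *
o,T=state()
plan([.4467,.0613,.0998],[-.064,.546,-.836],[1,0,0],1)
plan([.4467,.0592,.0977],[-.064,.546,-.836],[1,0,0],1)
cv2.imwrite("pics/w7.png",grab_frame("wrist"))
a=grab_frame("side");cv2.imwrite("pics/s7.png",cv2.resize(a[180:280,200:330],None,fx=5,fy=5,interpolation=cv2.INTER_CUBIC))
E
```

```text
time: 10.42
tool_pos: [0.444, 0.059, 0.1041]
orientation: [0.324, 0.603, 0.64, -0.348]
ft_force: [-0.7, -0.8, -2.4]
grip_width: 0.175
t 10.43 p [0.444 0.059 0.104] F [-0.674 -0.816 -2.393] w 0.175
x [-0.062  0.546 -0.835] y [ 0.998  0.03  -0.054] z [-0.004 -0.837 -0.547] q [-0.208  0.487  0.467  2.138 -0.917  1.042  0.927]
total cm 0.5588691596204749 deg 0.27512569320107966
[0.47, 0.3, 0.04, -0.25, -0.04, -0.12]
total cm 0.6937140098465711 deg 0.27512569320107966
[0.53, 0.31, 0.33, -0.25, -0.04, -0.12]
```

View pics/w7.png

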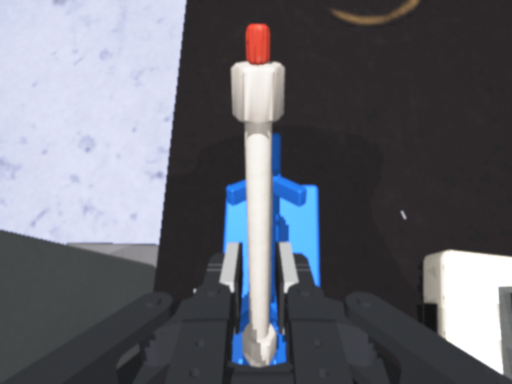

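View pics/s7.png

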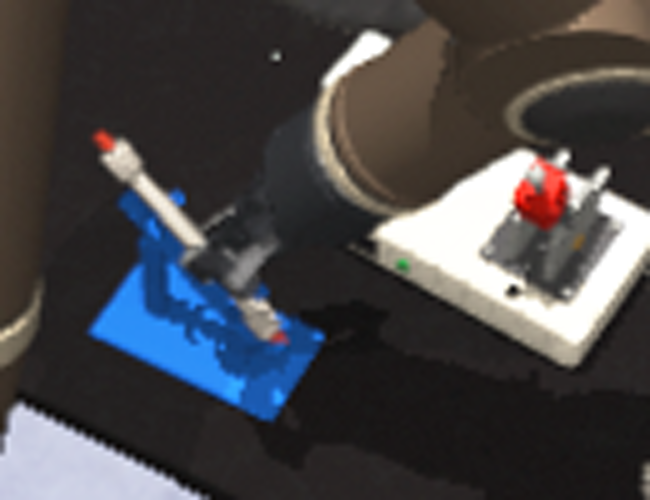

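```bash
python3 -m crank '[[0,0.4,0,0,0,0],[0.2,0,0,0,0,0],[0,0,0,0,0,0]]' && python3 - <<'E'
from h import *
o,T=state()
plan([.4467,.0613,.0998],[-.064,.546,-.836],[1,0,0],1)
plan([.4467,.0592,.0977],[-.064,.546,-.836],[1,0,0],1)
cv2.imwrite("pics/w8.png",grab_frame("wrist"))
a=grab_frame("scene");cv2.imwrite("pics/s8.png",cv2.resize(a[200:280,180:280],None,fx=6,fy=6,interpolation=cv2.INTER_CUBIC))
E
```

```text
time: 10.9
tool_pos: [0.4489, 0.0595, 0.1027]
orientation: [0.325, 0.604, 0.64, -0.348]
ft_force: [-0.9, -0.2, -1.5]
grip_width: 0.174
t 10.9 p [0.449 0.06  0.103] F [-0.915 -0.172 -1.517] w 0.174
x [-0.06   0.546 -0.836] y [ 0.998  0.029 -0.053] z [-0.004 -0.837 -0.547] q [-0.207  0.494  0.465  2.13  -0.921  1.042  0.925]
total cm 0.40602601686353423 deg 0.3209461720836698
[0.35, -0.2, 0.01, -0.24, -0.02, -0.22]
total cm 0.5475386109719615 deg 0.3209461720836698
[0.42, -0.19, 0.3, -0.24, -0.02, -0.22]
```

View pics/w8.png

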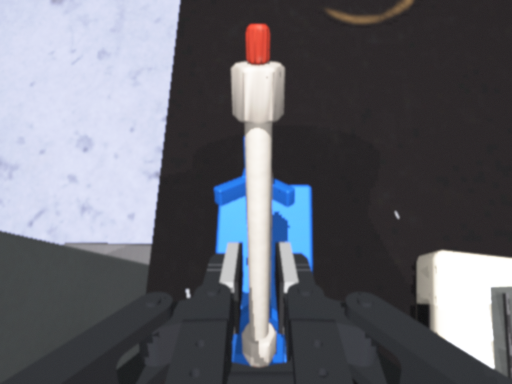

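View pics/s8.png

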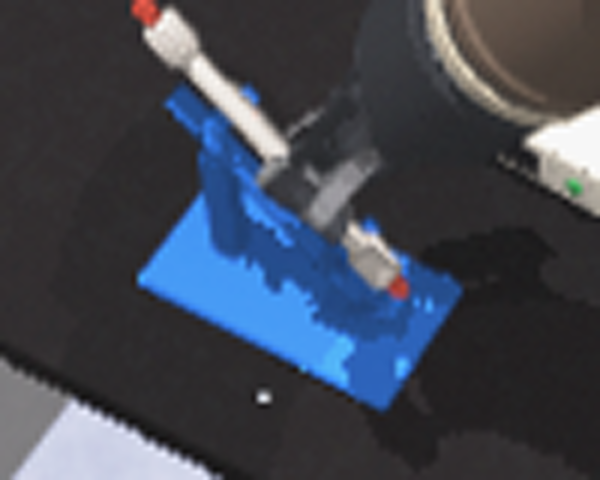

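```bash
python3 -m crank '[[0.1,-0.2,0,0,0,0],[0.2,0,0.05,0,0,0],[0.1,0,0,0,0,0]]' && python3 - <<'E'
from h import *
o,T=state()
plan([.4467,.0592,.0977],[-.064,.546,-.836],[1,0,0],1)
E
```

```text
time: 11.38
tool_pos: [0.4473, 0.0606, 0.0996]
orientation: [0.325, 0.604, 0.639, -0.347]
ft_force: [0.3, -4.2, 7.8]
grip_width: 0.177
t 11.38 p [0.447 0.061 0.1  ] F [ 0.295 -4.215  7.776] w 0.177
x [-0.058  0.546 -0.836] y [ 0.998  0.028 -0.051] z [-0.004 -0.837 -0.547] q [-0.206  0.496  0.461  2.137 -0.929  1.033  0.933]
total cm 0.24358267082369467 deg 0.409520704039958
[0.09, -0.05, 0.22, -0.23, -0.0, -0.34]
```

```bash
python3 -m crank '[[0,0,0.2,0,0,0],[0,0,0.1,0,0,0]]' && python3 - <<'E'
from h import *
o,T=state()
cv2.imwrite("pics/w9.png",grab_frame("wrist"))
a=grab_frame("scene");cv2.imwrite("pics/s9.png",cv2.resize(a[200:280,180:280],None,fx=6,fy=6,interpolation=cv2.INTER_CUBIC))
E
```

```text
time: 11.62
tool_pos: [0.4473, 0.0582, 0.098]
orientation: [0.325, 0.604, 0.639, -0.347]
ft_force: [0.3, -0.7, -1.5]
grip_width: 0.173
t 11.62 p [0.447 0.058 0.098] F [ 0.257 -0.673 -1.465] w 0.173
x [-0.058  0.546 -0.836] y [ 0.998  0.029 -0.051] z [-0.004 -0.837 -0.547] q [-0.2    0.501  0.46   2.136 -0.929  1.033  0.94 ]
```

View pics/s9.png

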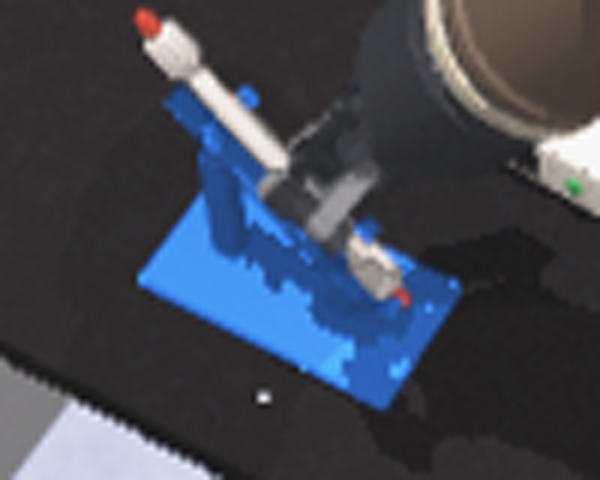

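View pics/w9.png

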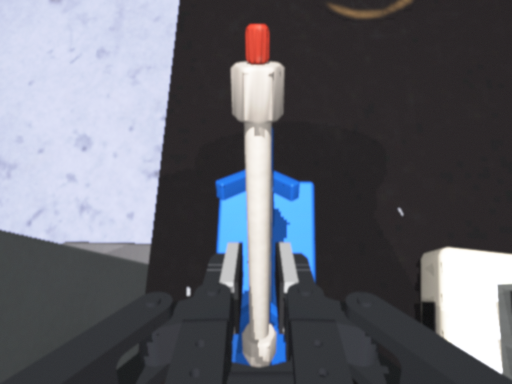

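```bash
python3 -m crank '[[0.1,0,0.05,0,0,0]]' && python3 -m crank '[[0,0,0,0,0,0],[0,0,0,0,0,0],[0,0,0,0,0,0],[0,0,0,0,0,0]]' 1 && python3 - <<'E'
from h import *
o,T=state()
cv2.imwrite("pics/w10.png",grab_frame("wrist"))
a=grab_frame("scene");cv2.imwrite("pics/s10.png",cv2.resize(a[200:280,180:280],None,fx=6,fy=6,interpolation=cv2.INTER_CUBIC))
E
```

```text
time: 11.85
tool_pos: [0.4474, 0.0582, 0.097]
orientation: [0.325, 0.604, 0.639, -0.347]
ft_force: [-0.8, -3.9, 7.9]
grip_width: 0.17
time: 12.35
tool_pos: [0.4469, 0.0588, 0.0969]
orientation: [0.325, 0.604, 0.639, -0.347]
ft_force: [0.6, -0.1, -0.1]
grip_width: 0.993
t 12.35 p [0.447 0.059 0.097] F [ 0.627 -0.083 -0.144] w 0.993
x [-0.059  0.547 -0.835] y [ 0.998  0.029 -0.051] z [-0.004 -0.837 -0.548] q [-0.199  0.503  0.458  2.137 -0.931  1.032  0.942]
```

View pics/s10.png

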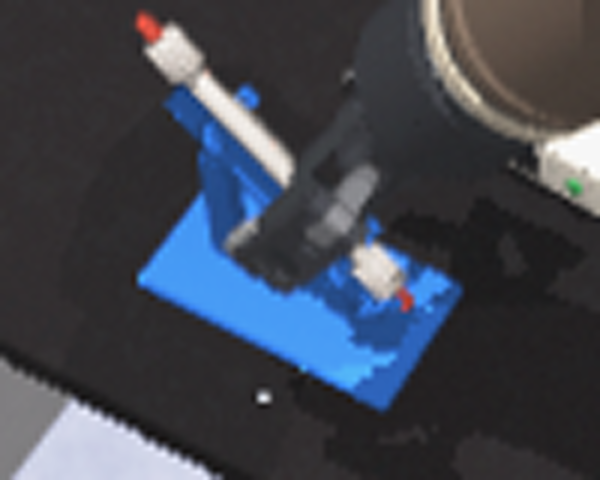

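View pics/w10.png

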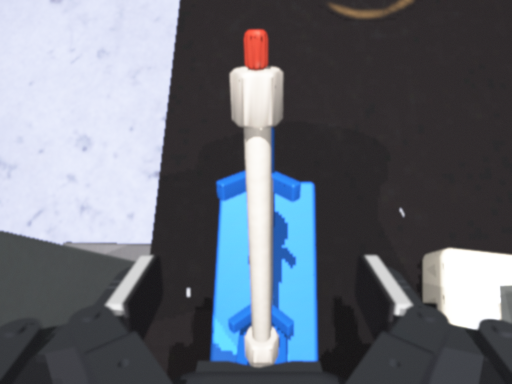

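```bash
python3 -m crank '[[-4,0,0.5,0,0,0],[-5,0,0,0,-4,0],[-5,0,-3,0,-9,1],[-3,0,-5,0,-9,1],[-1,0,-5,0,-9,1]]' && python3 - <<'E'
from h import *
o,T=state();c=calibration("wrist")
u=np.array([0,.7071,.7071]);rc=np.array([.446,.072,.095])
for s in (.087,.075,.051,0,-.075): print(s,proj(c,rc+s*u))
cv2.imwrite("pics/w11.png",grab_frame("wrist"))
plan([.446,.17,.25],[0,-.5,-.866],[1,0,0],6)
E
```

```text
time: 13.08
tool_pos: [0.4553, 0.0682, 0.279]
orientation: [0.47, 0.516, 0.533, -0.479]
ft_force: [0.8, 1.5, -0.6]
grip_width: 0.997
t 13.07 p [0.455 0.068 0.279] F [ 0.833  1.465 -0.618] w 0.997
x [-0.027  0.099 -0.995] y [ 1.     0.009 -0.027] z [ 0.006 -0.995 -0.099] q [-0.71   0.1    0.583  1.951 -0.174  1.127 -0.045]
0.087 [252.423 123.85 ]
0.075 [252.835 135.146]
0.051 [253.572 155.339]
0 [254.836 189.995]
-0.075 [256.191 227.146]
total cm 9.730109748576426 deg 35.57202272295462
[0.66, -0.12, -1.48, 0.2, -5.92, 0.2]
[0.5, -0.13, -1.54, 0.2, -5.92, 0.2]
[0.34, -0.14, -1.58, 0.2, -5.92, 0.2]
[0.17, -0.14, -1.61, 0.2, -5.92, 0.2]
[0.01, -0.15, -1.61, 0.2, -5.92, 0.2]
[-0.16, -0.15, -1.61, 0.2, -5.92, 0.2]
```

View pics/w11.png

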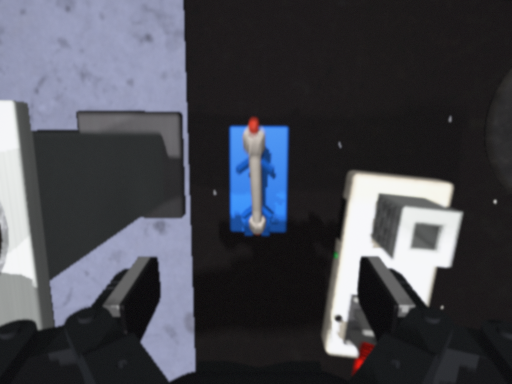

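```bash
python3 -m crank '[[0.6,0,-2,0.2,-6.5,0.2],[0.5,-0.1,-2,0.2,-6.5,0.2],[0.3,-0.2,-2,0.2,-6.5,0.2],[0.2,-0.2,-2,0.2,-6.5,0.2],[0,-0.2,-2,0.2,-6.5,0.2],[0,0,0,0,0,0]]' && python3 - <<'E'
from h import *
o,T=state();c=calibration("wrist")
u=np.array([0,.7071,.7071]);rc=np.array([.446,.072,.095])
for s in (.087,.075,.051,0,-.075): print(s,proj(c,rc+s*u))
cv2.imwrite("pics/w12.png",grab_frame("wrist"))
plan([.446,.152,.2024],[0,-.5,-.866],[1,0,0],1)
plan([.446,.1119,.1331],[0,-.5,-.866],[1,0,0],1)
E
```

```text
time: 13.88
tool_pos: [0.4456, 0.182, 0.2516]
orientation: [0.608, 0.363, 0.368, -0.603]
ft_force: [-0.2, -0.6, 0.5]
grip_width: 0.999
t 13.88 p [0.446 0.182 0.252] F [-0.195 -0.609  0.498] w 0.999
x [ 0.003 -0.465 -0.885] y [ 1.     0.009 -0.002] z [ 0.009 -0.885  0.465] q [-1.089  0.345  0.45   1.822  0.245  1.31  -0.731]
0.087 [259.808 198.23 ]
0.075 [259.648 198.144]
0.051 [259.368 197.995]
0 [258.908 197.748]
-0.075 [258.439 197.498]
total cm 5.738385813240953 deg 2.371237243222777
[5.74, -0.04, 0.16, 0.33, -2.34, -0.14]
total cm 13.744577100315794 deg 2.371237243222777
[13.74, -0.06, 0.49, 0.33, -2.34, -0.14]
```

View pics/w12.png

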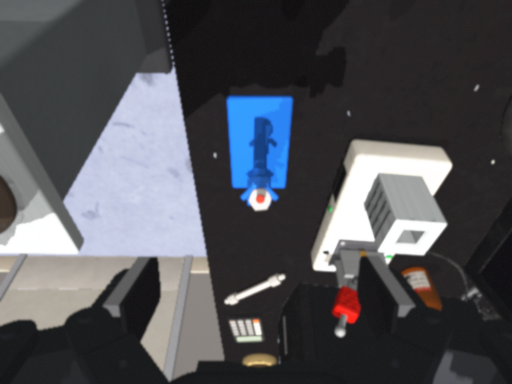

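```bash
python3 -m crank '[[3.5,0,0.1,0.3,-1.2,0],[4,0,0.2,0,-1.2,0],[3,0,0.1,0,0,0],[0,0,0,0,0,0]]' && python3 - <<'E'
from h import *
o,T=state()
plan([.446,.1119,.1331],[0,-.5,-.866],[1,0,0],1)
E
```

```text
time: 14.42
tool_pos: [0.4474, 0.1201, 0.1621]
orientation: [-0.61, -0.357, -0.353, 0.613]
ft_force: [-1.0, 0.5, 0.9]
grip_width: 1.002
t 14.43 p [0.447 0.12  0.162] F [-1.027  0.491  0.891] w 1.002
x [-0.001 -0.497 -0.868] y [ 1.    -0.006  0.003] z [-0.007 -0.868  0.497] q [-1.024  0.432  0.465  1.977  0.276  1.081 -0.743]
total cm 3.013715474928629 deg 0.4549856812017406
[2.92, -0.14, -0.73, -0.39, -0.23, 0.04]
```

```bash
python3 -m crank '[[1.6,-0.1,-0.6,-0.4,-0.2,0],[1.1,0,-0.2,0,0,0],[0,0,0,0,0,0]]' && python3 - <<'E'
from h import *
o,T=state()
plan([.446,.1119,.1331],[0,-.5,-.866],[1,0,0],1)
cv2.imwrite("pics/w13.png",grab_frame("wrist"))
a=grab_frame("scene");cv2.imwrite("pics/s13.png",cv2.resize(a[180:280,170:290],None,fx=5,fy=5,interpolation=cv2.INTER_CUBIC))
E
```

```text
time: 14.8
tool_pos: [0.4484, 0.1136, 0.1372]
orientation: [-0.611, -0.357, -0.354, 0.612]
ft_force: [0.1, -0.1, -0.6]
grip_width: 1.001
t 14.8 p [0.448 0.114 0.137] F [ 0.111 -0.055 -0.633] w 1.001
x [ 0.001 -0.495 -0.869] y [ 1.    -0.003  0.003] z [-0.004 -0.869  0.495] q [-1.007  0.467  0.461  2.002  0.273  1.018 -0.745]
total cm 0.5081962186045623 deg 0.4103255160015203
[0.44, -0.24, -0.05, -0.25, -0.32, -0.05]
```

View pics/w13.png

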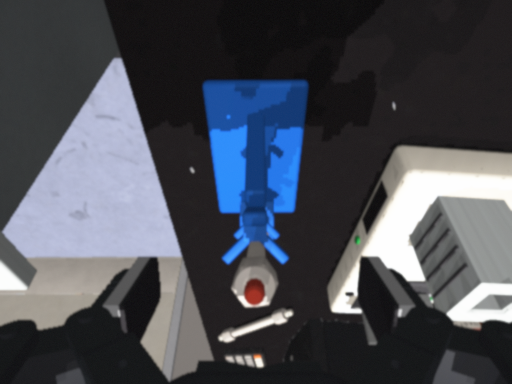

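View pics/s13.png

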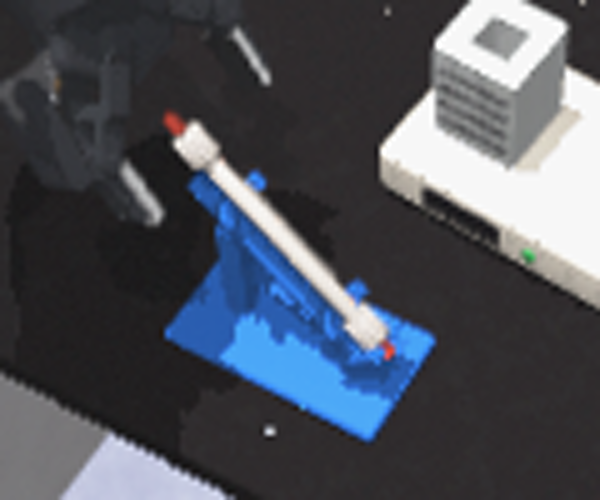

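```bash
python3 -m crank '[[0.3,-0.2,0,-0.2,-0.3,0],[0.1,0,0,0,0,0]]' && python3 -m crank '[[0,0,0,0,0,0],[0,0,0,0,0,0],[0,0,0,0,0,0],[0,0,0,0,0,0],[0,0,0,0,0,0],[0,0,0,0,0,0]]' 0 && python3 - <<'E'
from h import *
o,T=state()
plan([.446,.1119,.1331],[0,-.5,-.866],[1,0,0],1)
cv2.imwrite("pics/w14.png",grab_frame("wrist"))
E
```

```text
time: 15.15
tool_pos: [0.447, 0.1128, 0.1347]
orientation: [0.613, 0.355, 0.353, -0.611]
ft_force: [-0.8, 0.3, -0.0]
grip_width: 1.001
time: 15.9
tool_pos: [0.4469, 0.1131, 0.135]
orientation: [0.613, 0.355, 0.354, -0.611]
ft_force: [-0.5, 0.3, 2.3]
grip_width: 0.186
t 15.9 p [0.447 0.113 0.135] F [-0.534  0.332  2.304] w 0.186
x [ 0.003 -0.498 -0.867] y [1.    0.001 0.003] z [-0.    -0.867  0.498] q [-1.01   0.47   0.46   2.008  0.277  1.013 -0.748]
total cm 0.24226576894988164 deg 0.2090587533771005
[0.22, -0.09, 0.01, -0.02, -0.12, -0.17]
```

View pics/w14.png

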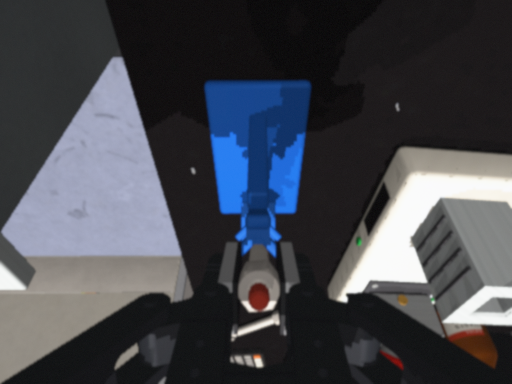

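```bash
python3 -m crank '[[-1,0,1.5,0,0,0],[-2,0,2,0,0,0],[-4,0,2.3,0,0,0],[-4,0,2.3,0,0,0],[-4,0,2.3,0,0,0]]' && python3 - <<'E'
from h import *
o,T=state()
plan([.603,.034,.32],[.0225,.258,-.966],[.996,-.087,0],6)
cv2.imwrite("pics/w15.png",grab_frame("wrist"))
a=grab_frame("scene");cv2.imwrite("pics/s15.png",cv2.resize(a[140:280,170:330],None,fx=4,fy=4,interpolation=cv2.INTER_CUBIC))
E
```

```text
time: 16.58
tool_pos: [0.4448, 0.0931, 0.3227]
orientation: [-0.612, -0.353, -0.353, 0.613]
ft_force: [1.0, 0.6, -1.9]
grip_width: 0.185
t 16.57 p [0.445 0.093 0.323] F [ 0.953  0.625 -1.939] w 0.185
x [-0.002 -0.501 -0.865] y [ 1.    -0.002 -0.002] z [-0.001 -0.865  0.501] q [-1.056  0.203  0.51   1.84   0.348  1.42  -0.647]
total cm 16.89356335059946 deg 45.34773198316949
[0.53, 2.64, 0.83, 0.83, 7.51, -0.09]
[0.41, 2.65, 0.85, 0.83, 7.51, -0.09]
[0.3, 2.67, 0.86, 0.83, 7.51, -0.09]
[0.18, 2.68, 0.85, 0.83, 7.51, -0.09]
[0.06, 2.69, 0.83, 0.83, 7.51, -0.09]
[-0.05, 2.7, 0.79, 0.83, 7.51, -0.09]
```

View pics/s15.png

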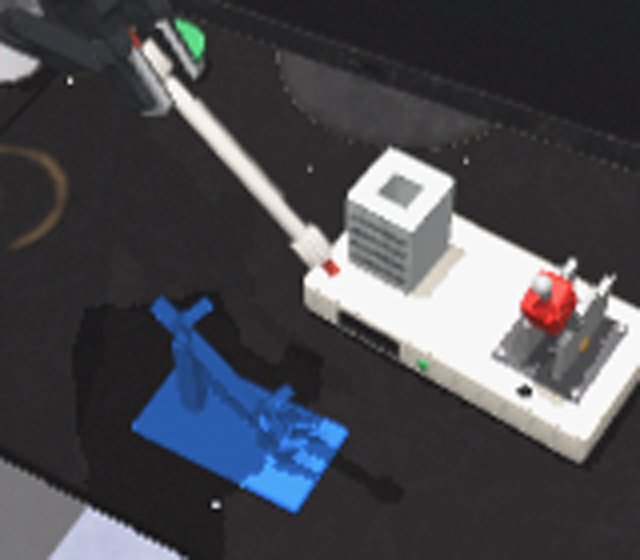

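```bash
python3 -m crank '[[-0.5,2.4,1,0.8,7.6,0],[0,2.7,0.9,0.8,7.6,0],[0.2,2.7,0.9,0.8,7.6,0],[0.1,2.7,0.8,0.8,7.6,0],[0,2.7,0.8,0.8,7.6,0],[0,2.7,0.8,0.8,7.4,0],[0,0,0,0,0,0]]' && python3 - <<'E'
from h import *
o,T=state()
plan([.603,.034,.32],[.0225,.258,-.966],[.996,-.087,0],1)
cv2.imwrite("pics/w16.png",grab_frame("wrist"))
a=grab_frame("scene");cv2.imwrite("pics/s16.png",cv2.resize(a[130:250,220:350],None,fx=4.5,fy=4.5,interpolation=cv2.INTER_CUBIC))
E
```

```text
time: 17.55
tool_pos: [0.6057, 0.034, 0.3401]
orientation: [0.407, 0.596, 0.54, -0.434]
ft_force: [-1.1, -0.1, -2.1]
grip_width: 0.182
t 17.55 p [0.606 0.034 0.34 ] F [-1.061 -0.082 -2.131] w 0.182
x [ 0.041  0.291 -0.956] y [ 0.996 -0.086  0.016] z [-0.077 -0.953 -0.293] q [-0.425  0.333  0.605  1.59  -0.503  1.314  0.211]
total cm 2.031277574793673 deg 2.2456430060515906
[1.92, -0.3, 0.61, 0.34, -2.04, -0.88]
```

View pics/w16.png

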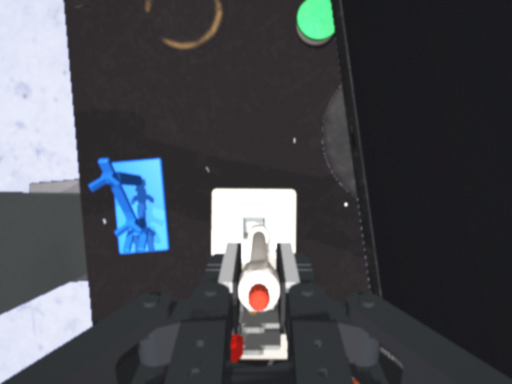

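View pics/s16.png

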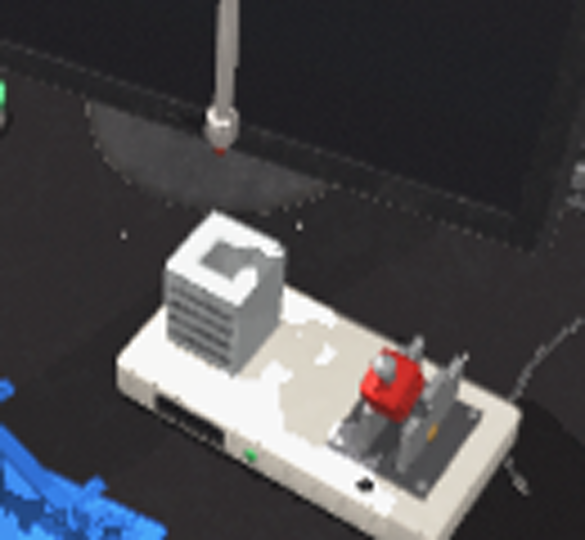

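```bash
python3 -m crank '[[2,-0.2,0.6,0.3,-2,-0.9],[2,-0.1,0.5,0,0,0],[2,0,0.5,0,0,0],[0,0,0,0,0,0]]' && python3 - <<'E'
from h import *
o,T=state()
plan([.603,.034,.275],[.0225,.258,-.966],[.996,-.087,0],1)
a=grab_frame("scene");b=grab_frame("side");w=grab_frame("wrist")
cv2.imwrite("pics/s17.png",np.hstack([cv2.resize(a[140:230,230:310],None,fx=5,fy=5,interpolation=cv2.INTER_CUBIC),cv2.resize(b[150:240,230:310],None,fx=5,fy=5,interpolation=cv2.INTER_CUBIC)]))
cv2.imwrite("pics/w17.png",cv2.resize(w[160:320,180:340],None,fx=3.5,fy=3.5,interpolation=cv2.INTER_CUBIC))
x,y,z=T.T; dn=.966*x+.259*z; print("dn",dn,"bottom",o["tool_pos"]+.1323*dn,"tip",o["tool_pos"]+.1443*dn)
for n in("scene","side"): print(proj(calibration(n),o["tool_pos"]+.1443*dn))
E
```

```text
time: 18.15
tool_pos: [0.5979, 0.0468, 0.2734]
orientation: [0.416, 0.577, 0.542, -0.448]
ft_force: [-0.4, -0.4, -1.1]
grip_width: 0.188
t 18.15 p [0.598 0.047 0.273] F [-0.398 -0.369 -1.093] w 0.188
x [ 0.01   0.253 -0.967] y [ 0.998 -0.067 -0.007] z [-0.066 -0.965 -0.253] q [-0.452  0.38   0.586  1.679 -0.498  1.204  0.231]
total cm 1.3896509933046326 deg 1.2920943241621539
[-0.48, 0.59, 1.17, 1.04, 0.36, 0.68]
dn [-0.007 -0.006 -1.   ] bottom [0.597 0.046 0.141] tip [0.597 0.046 0.129]
[263.64  182.571]
[270.843 189.957]
```

View pics/s17.png

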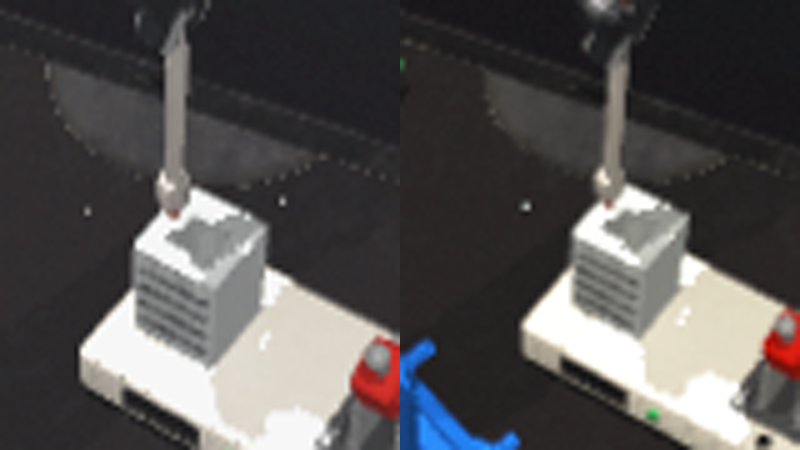

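View pics/w17.png

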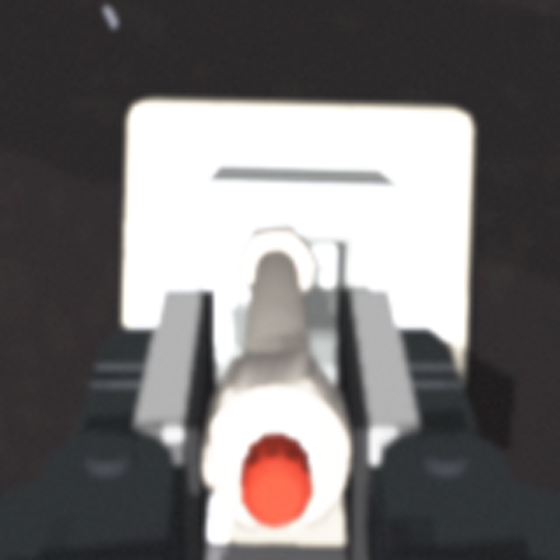

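```bash
python3 - <<'E'
from h import *
o,T=state();c=calibration("wrist")
f=lambda u,v:(180+u/3.5,160+v/3.5)
for n,p in dict(mL=(214,176),mR=(388,179),bL=(128,104),bR=(472,108)).items(): print(n,atz(c,f(*p),.112))
x,y,z=T.T; dn=.966*x+.259*z
P=o["tool_pos"]
for s in (.1443,.1323,.1083,-.0177,-.0297): print(s,(proj(c,P+s*dn)-[180,160])*3.5)
E
```

```text
t 18.3 p [0.6   0.046 0.276] F [ 0.318 -0.329 -0.642] w 0.184
x [ 0.016  0.254 -0.967] y [ 0.998 -0.068 -0.002] z [-0.067 -0.965 -0.254] q [-0.45   0.378  0.587  1.675 -0.499  1.205  0.232]
mL [0.584 0.061 0.112]
mR [0.629 0.057 0.112]
bL [0.563 0.081 0.112]
bR [0.652 0.074 0.112]
0.1443 [278.376 245.634]
0.1323 [278.57  252.768]
0.1083 [279.013 269.061]
-0.0177 [284.072 455.095]
-0.0297 [285.129 493.949]
```

```bash
python3 - <<'E'
from h import *
c=calibration("wrist")
f=lambda u,v:(180+u/3.5,160+v/3.5)
for n,p in dict(bL=(211,181),bR=(393,184),hR=(345,241)).items(): print(n,atz(c,f(*p),.112))
w=grab_frame("wrist"); cv2.imwrite("pics/w18.png",cv2.resize(w[190:290,220:310],None,fx=6.6,fy=6,interpolation=cv2.INTER_CUBIC)); print(manip.get_obs()["tool_pos"])
E
```

```text
bL [0.583 0.06  0.112]
bR [0.63  0.056 0.112]
hR [0.617 0.042 0.112]
[0.6   0.045 0.277]
```

View pics/w18.png

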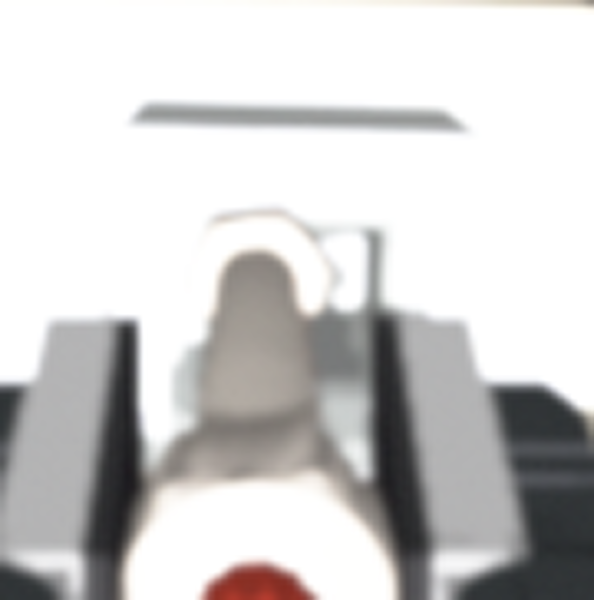

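```bash
python3 - <<'E'
from h import *
o,T=state();c=calibration("wrist")
ex=np.array([.996,-.087,0]);ey=np.array([.087,.996,0])
f=lambda u,v:(220+u/6.6,190+v/6)
m=(atz(c,f(132,123),.112)+atz(c,f(467,130),.112))/2
print("well by block",m-.026*ey)
print("well by hole",atz(c,f(380,230),.112)-.012*ex-.012*ey)
x,y,z=T.T; dn=.966*x+.259*z; P=o["tool_pos"]
for s in (.1443,.1323,.1083,.0977): print(s,(proj(c,P+s*dn)-[220,190])*[6.6,6],P+s*dn)
# cap edge top at bottom end
E
```

```text
t 18.35 p [0.6   0.045 0.277] F [-0.257 -0.991 -1.488] w 0.184
x [ 0.017  0.254 -0.967] y [ 0.998 -0.069 -0.001] z [-0.067 -0.965 -0.254] q [-0.449  0.378  0.588  1.674 -0.499  1.205  0.232]
well by block [0.604 0.033 0.112]
well by hole [0.603 0.031 0.112]
0.1443 [260.831 240.869] [0.6   0.044 0.132]
0.1323 [261.197 253.091] [0.6   0.044 0.144]
0.1083 [262.034 281.004] [0.6   0.045 0.168]
0.0977 [262.456 295.087] [0.6   0.045 0.179]
```

```bash
python3 -m crank '[[-0.2,0.2,0.5,0.5,0,0],[0,0.1,0.4,0.5,0,0],[0,0,0,0,0,0]]' && python3 - <<'E'
from h import *
o,T=state()
plan([.603,.035,.275],T[:,0],T[:,1],1)
a=grab_frame("scene");b=grab_frame("side");w=grab_frame("wrist")
cv2.imwrite("pics/s19.png",np.hstack([cv2.resize(a[150:220,240:300],None,fx=6.6,fy=6.6,interpolation=cv2.INTER_CUBIC),cv2.resize(b[160:230,245:305],None,fx=6.6,fy=6.6,interpolation=cv2.INTER_CUBIC)]))
cv2.imwrite("pics/w19.png",cv2.resize(w[190:290,220:310],None,fx=6.6,fy=6,interpolation=cv2.INTER_CUBIC))
E
```

```text
time: 18.73
tool_pos: [0.6032, 0.0342, 0.2779]
orientation: [0.411, 0.583, 0.535, -0.451]
ft_force: [0.2, 0.0, -1.6]
grip_width: 0.183
t 18.73 p [0.603 0.034 0.278] F [ 0.152  0.039 -1.591] w 0.183
x [ 0.019  0.253 -0.967] y [ 0.996 -0.088 -0.003] z [-0.086 -0.963 -0.254] q [-0.434  0.384  0.594  1.665 -0.502  1.213  0.232]
total cm 0.30169584868138616 deg 1.4820697220547703e-15
[0.3, -0.03, 0.0, -0.0, 0.0, 0.0]
```

View pics/s19.png

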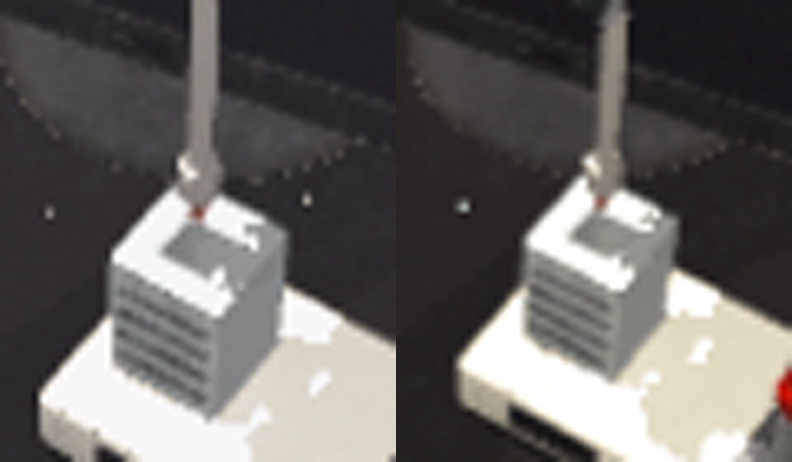

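View pics/w19.png

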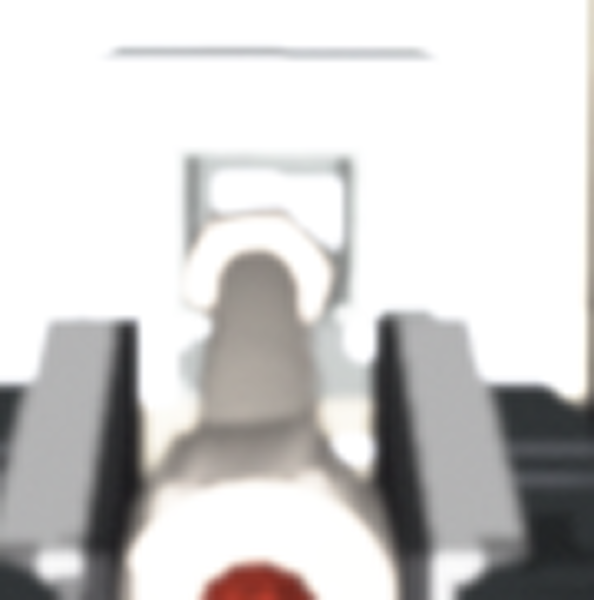

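```bash
python3 - <<'E'
from h import *
o,T=state();c=calibration("wrist")
ex=np.array([.996,-.087,0]);ey=np.array([.087,.996,0])
f=lambda u,v:(220+u/6.6,190+v/6)
a,b=atz(c,f(185,155),.112),atz(c,f(353,157),.112); print("hole",a,b,np.linalg.norm(b-a),"ctr",(a+b)/2-.012*ey)
print("by block",(atz(c,f(108,56),.112)+atz(c,f(432,58),.112))/2-.026*ey)
zb=o["tool_pos"][2]-.1323
for z in (zb,zb+.02):
  l,r,t=atz(c,f(187,270),z),atz(c,f(332,270),z),atz(c,f(255,210),z); print("cap z",z,"L",l,"R",r,"top",t)
E
```

```text
t 18.88 p [0.603 0.035 0.278] F [-0.244  0.132 -1.647] w 0.187
x [ 0.019  0.254 -0.967] y [ 0.996 -0.087 -0.003] z [-0.085 -0.963 -0.254] q [-0.435  0.384  0.594  1.666 -0.502  1.213  0.232]
hole [0.593 0.045 0.112] [0.616 0.043 0.112] 0.02333011709143927 ctr [0.603 0.032 0.112]
by block [0.604 0.033 0.112]
cap z 0.14550046569086664 L [0.593 0.033 0.146] R [0.611 0.031 0.146] top [0.602 0.04  0.146]
cap z 0.16550046569086663 L [0.594 0.036 0.166] R [0.611 0.034 0.166] top [0.603 0.043 0.166]
```

```bash
python3 -m crank '[[0.5,0.15,0.13,0,0,0],[1.4,0,0.37,0,0,0],[1,0,0.26,0,0,0],[0,0,0,0,0,0]]' && python3 - <<'E'
from h import *
o,T=state()
plan([.6045,.035,.22],[.0225,.256,-.966],[.996,-.087,0],1)
w=grab_frame("wrist")
cv2.imwrite("pics/w20.png",cv2.resize(w[190:290,220:310],None,fx=6.6,fy=6,interpolation=cv2.INTER_CUBIC))
E
```

```text
time: 19.38
tool_pos: [0.604, 0.0353, 0.2446]
orientation: [0.411, 0.583, 0.536, -0.451]
ft_force: [-0.8, 0.2, -2.2]
grip_width: 0.183
t 19.38 p [0.604 0.035 0.245] F [-0.791  0.25  -2.233] w 0.183
x [ 0.017  0.254 -0.967] y [ 0.996 -0.086 -0.005] z [-0.085 -0.963 -0.254] q [-0.423  0.416  0.58   1.703 -0.529  1.156  0.267]
total cm 2.463975221154485 deg 0.3410360240053332
[2.38, 0.07, 0.65, -0.04, 0.16, 0.3]
```

View pics/w20.png

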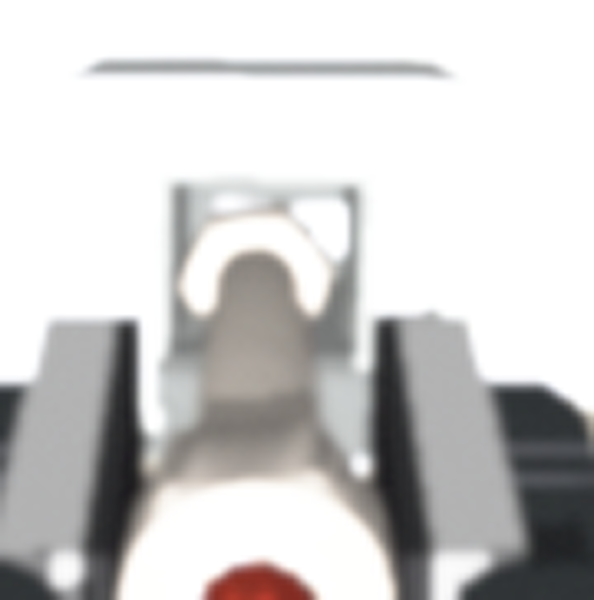

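```bash
python3 -m crank '[[0.1,0.17,0.03,0,0,0.3],[1,0,0.27,0,0,0],[1,0,0.27,0,0,0],[0,0,0,0,0,0]]' && python3 - <<'E'
from h import *
o,T=state()
plan([.6055,.035,.176],[.0225,.256,-.966],[.996,-.087,0],1)
w=grab_frame("wrist")
cv2.imwrite("pics/w21.png",cv2.resize(w[190:290,220:310],None,fx=6.6,fy=6,interpolation=cv2.INTER_CUBIC))
E
```

```text
time: 19.92
tool_pos: [0.6062, 0.0349, 0.2222]
orientation: [0.413, 0.584, 0.534, -0.45]
ft_force: [-0.5, -0.3, -1.3]
grip_width: 0.184
t 19.93 p [0.606 0.035 0.222] F [-0.483 -0.258 -1.277] w 0.184
x [ 0.024  0.253 -0.967] y [ 0.996 -0.088  0.002] z [-0.084 -0.963 -0.255] q [-0.413  0.438  0.57   1.728 -0.551  1.11   0.294]
total cm 4.624132818900322 deg 0.18220381707667285
[4.47, -0.08, 1.17, -0.02, 0.15, -0.1]
```

View pics/w21.png

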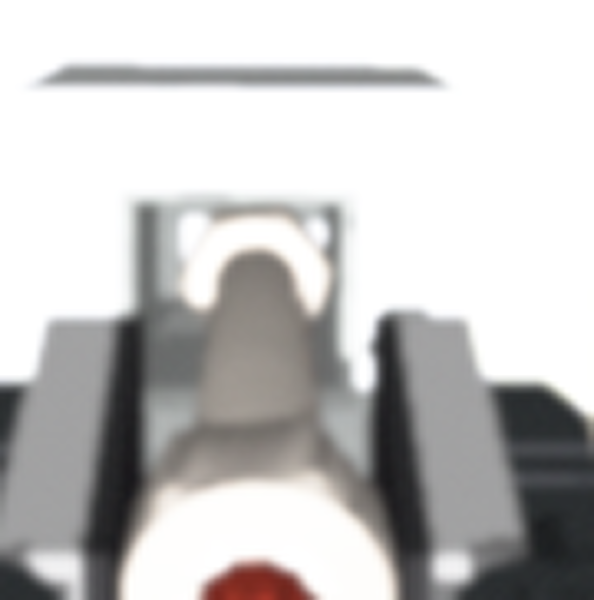

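```bash
python3 -m crank '[[0.6,-0.12,0.16,0,0,0],[1,0,0.27,0,0,0],[1,0,0.27,0,0,0],[0,0,0,0,0,0]]' && python3 - <<'E'
from h import *
o,T=state()
plan([.6048,.035,.176],[.0225,.256,-.966],[.996,-.087,0],1)
w=grab_frame("wrist")
cv2.imwrite("pics/w22.png",cv2.resize(w[190:290,220:310],None,fx=6.6,fy=6,interpolation=cv2.INTER_CUBIC))
E
```

```text
time: 20.48
tool_pos: [0.6053, 0.0348, 0.194]
orientation: [0.413, 0.585, 0.534, -0.45]
ft_force: [-0.7, -0.1, -0.9]
grip_width: 0.181
t 20.48 p [0.605 0.035 0.194] F [-0.74  -0.135 -0.861] w 0.181
x [ 0.025  0.253 -0.967] y [ 0.996 -0.088  0.003] z [-0.084 -0.963 -0.255] q [-0.401  0.466  0.555  1.76  -0.578  1.059  0.327]
total cm 1.795989516493612 deg 0.20350878328728153
[1.74, -0.06, 0.45, -0.0, 0.14, -0.14]
```

View pics/w22.png

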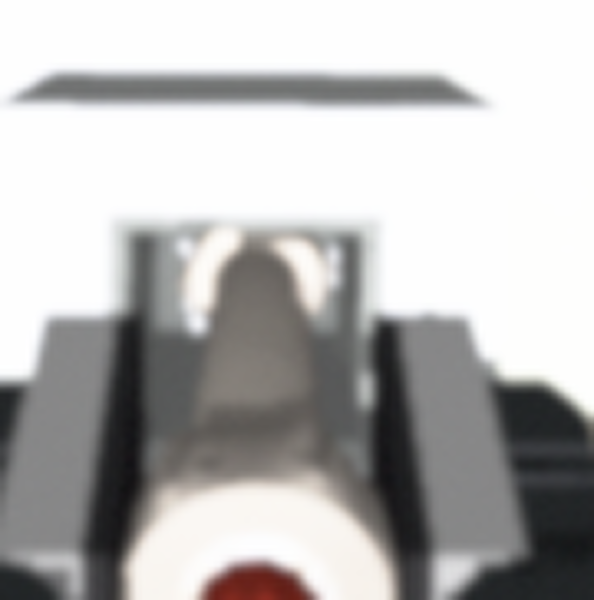

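```bash
python3 -m crank '[[0.9,-0.05,0.24,0,0,0],[0.7,0,0.2,0,0,0],[0.2,0,0.05,0,0,0]]' && python3 - <<'E'
from h import *
state()
E
```

```text
time: 20.9
tool_pos: [0.6056, 0.0346, 0.1751]
orientation: [0.413, 0.585, 0.534, -0.449]
ft_force: [-0.3, -0.4, 10.0]
grip_width: 0.183
t 20.9 p [0.606 0.035 0.175] F [-0.309 -0.379  9.964] w 0.183
x [ 0.027  0.254 -0.967] y [ 0.996 -0.088  0.004] z [-0.084 -0.963 -0.255] q [-0.391  0.487  0.543  1.778 -0.598  1.024  0.351]
```

```bash
python3 -m crank '[[-0.05,0,0,0,0,0]]' && python3 -m crank '[[0,0,0,0,0,0],[0,0,0,0,0,0],[0,0,0,0,0,0],[0,0,0,0,0,0]]' 1 && python3 - <<'E'
from h import *
state()
a=grab_frame("scene");b=grab_frame("side");w=grab_frame("wrist")
cv2.imwrite("pics/s23.png",np.hstack([cv2.resize(a[130:220,240:310],None,fx=5.6,fy=5.6,interpolation=cv2.INTER_CUBIC),cv2.resize(b[140:230,245:315],None,fx=5.6,fy=5.6,interpolation=cv2.INTER_CUBIC)]))
cv2.imwrite("pics/w23.png",w)
E
```

```text
time: 21.02
tool_pos: [0.6056, 0.0345, 0.1756]
orientation: [0.413, 0.585, 0.534, -0.449]
ft_force: [1.3, -1.0, -1.2]
grip_width: 0.185
time: 21.52
tool_pos: [0.6063, 0.0345, 0.1766]
orientation: [0.414, 0.586, 0.534, -0.448]
ft_force: [-0.6, 0.8, -0.1]
grip_width: 0.994
t 21.52 p [0.606 0.034 0.177] F [-0.604  0.773 -0.066] w 0.994
x [ 0.028  0.254 -0.967] y [ 0.996 -0.088  0.006] z [-0.083 -0.963 -0.255] q [-0.391  0.485  0.544  1.777 -0.598  1.026  0.351]
```

View pics/s23.png

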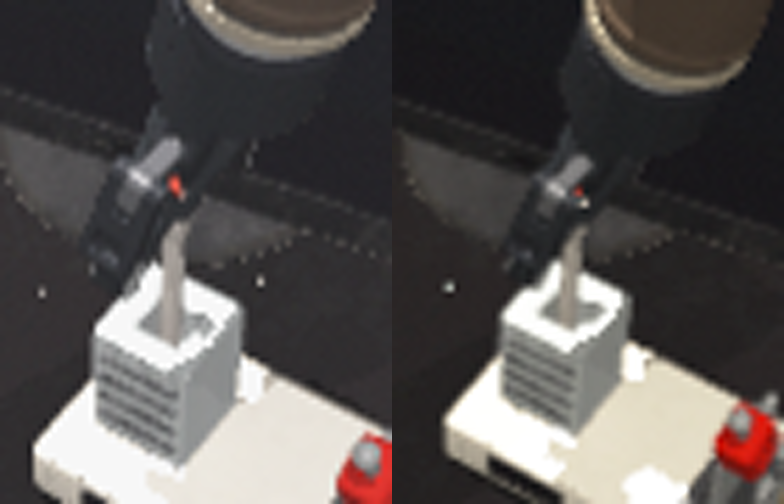

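View pics/w23.png

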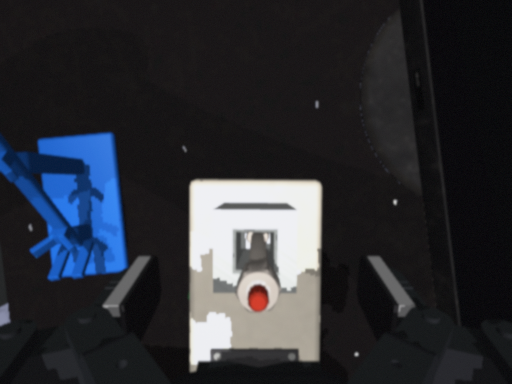

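```bash
python3 -m crank '[[-2,0,0,0,0,0],[-5,0,0,0,0,0],[-5,0,0,0,0,0],[-4,0,0,0,0,0]]' && python3 - <<'E'
from m import *
state()
print("bottle",atz(s,z2(607,165),.0),atz(s,z2(640,80),.1))
plan([.562,-.093,.27],[0,0,-1],[.09,.996,0],9)
E
```

```text
time: 22.18
tool_pos: [0.6001, -0.0078, 0.3366]
orientation: [0.413, 0.584, 0.534, -0.45]
ft_force: [0.8, 0.9, 0.5]
grip_width: 0.997
t 22.18 p [ 0.6   -0.008  0.337] F [0.807 0.917 0.498] w 0.997
x [ 0.024  0.253 -0.967] y [ 0.996 -0.088  0.002] z [-0.085 -0.964 -0.254] q [-0.388  0.344  0.626  1.581 -0.467  1.337  0.248]
bottle [ 0.71  -0.211  0.   ] [ 0.724 -0.212  0.1  ]
total cm 11.46670927902331 deg 90.820573211275
[0.47, -0.34, 1.14, -9.93, -1.27, -1.29]
[0.5, -0.52, 1.05, -9.93, -1.27, -1.29]
[0.54, -0.68, 0.93, -9.93, -1.27, -1.29]
[0.57, -0.82, 0.79, -9.93, -1.27, -1.29]
[0.61, -0.93, 0.63, -9.93, -1.27, -1.29]
[0.64, -1.01, 0.45, -9.93, -1.27, -1.29]
[0.67, -1.05, 0.25, -9.93, -1.27, -1.29]
[0.7, -1.06, 0.05, -9.93, -1.27, -1.29]
[0.72, -1.04, -0.14, -9.93, -1.27, -1.29]
```

```bash
python3 -m crank '[[0,-0.3,1.2,-10,-1.3,-1.3],[0.2,-0.5,1.1,-10,-1.3,-1.3],[0.3,-0.7,0.9,-10,-1.3,-1.3],[0.4,-0.8,0.8,-10,-1.3,-1.3],[0.6,-0.9,0.6,-10,-1.3,-1.3],[0.6,-1,0.5,-10,-1.3,-1.3],[0.6,-1.1,0.3,-10,-1.3,-1.3],[0.6,-1.1,0.1,-10,-1.3,-1.3]]' && python3 - <<'E'
from h import *
state()
plan([.562,-.093,.27],[0,0,-1],[.09,.996,0],2)
E
```

```text
time: 23.18
tool_pos: [0.5702, -0.1001, 0.3071]
orientation: [0.705, 0.082, 0.701, -0.073]
ft_force: [0.4, -0.6, 0.5]
grip_width: 1.001
t 23.18 p [ 0.57  -0.1    0.307] F [ 0.376 -0.603  0.55 ] w 1.001
x [ 0.007  0.011 -1.   ] y [0.217 0.976 0.013] z [ 0.976 -0.217  0.004] q [-0.229  0.291  0.419  1.653 -0.138  1.22   1.573]
total cm 3.869884915428116 deg 7.427675115511966
[1.86, 0.23, -0.49, -3.69, 0.14, -0.35]
[1.86, 0.27, -0.47, -3.69, 0.14, -0.35]
```

```bash
python3 -m crank '[[1.8,0.2,-0.5,-3.7,0.1,-0.3],[1.6,0.3,-0.4,-3.7,0.1,-0.3],[0,0,0,0,0,0]]' && python3 - <<'E'
from h import *
state()
import pickle; pickle.dump(calibration("wrist"),open("w24.pkl","wb"))
w=grab_frame("wrist")
cv2.imwrite("pics/w24.png",cv2.resize(w[150:384,100:412],None,fx=2.5,fy=2.5,interpolation=cv2.INTER_CUBIC))
E
```

```text
time: 23.55
tool_pos: [0.562, -0.0962, 0.2769]
orientation: [0.709, 0.031, 0.704, -0.031]
ft_force: [1.1, 0.4, 0.4]
grip_width: 0.999
t 23.55 p [ 0.562 -0.096  0.277] F [1.107 0.361 0.438] w 0.999
x [ 0.006 -0.001 -1.   ] y [0.089 0.996 0.   ] z [ 0.996 -0.089  0.006] q [-0.223  0.294  0.391  1.718 -0.122  1.147  1.684]
```

View pics/w24.png

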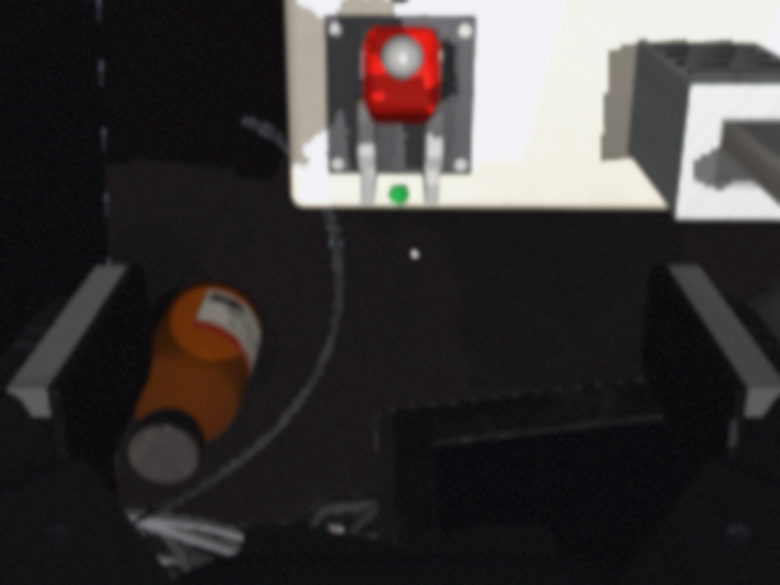

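```bash
python3 - <<'E'
from m import *
c=pickle.load(open("w24.pkl","rb")); f=lambda u,v:(100+u/2.5,150+v/2.5)
print("knob",atz(c,f(403,57),.162)); 
print("collarL/R top face z~.136",atz(c,f(362,60),.136),atz(c,f(442,60),.136))
print("plate corners z.036",[atz(c,f(*p),.036) for p in [(328,15),(475,15),(328,172),(472,174)]])
print("green",atz(c,f(399,193),.036))
print("cheek tips .10",atz(c,f(366,160),.1),atz(c,f(433,160),.1))
ex=np.array([.996,-.089,0]);ey=np.array([.089,.996,0]);pv=np.array([.592,-.0955,.052])
for r in (.074,.120): print(r,pv-ex*r*np.sin(.42)+np.array([0,0,r*np.cos(.42)]))
E
```

```text
knob [ 0.544 -0.092  0.162]
collarL/R top face z~.136 [ 0.55  -0.106  0.136] [ 0.552 -0.08   0.136]
plate corners z.036 [array([ 0.553, -0.125,  0.036]), array([ 0.559, -0.06 ,  0.036]), array([ 0.627, -0.133,  0.036]), array([ 0.633, -0.066,  0.036])]
green [ 0.64  -0.101  0.036]
cheek tips .10 [ 0.598 -0.11   0.1  ] [ 0.601 -0.085  0.1  ]
0.074 [ 0.562 -0.093  0.12 ]
0.12 [ 0.543 -0.091  0.162]
```

```bash
python3 -m crank '[[4,0.2,0,0,0,0],[5,0.1,0,0,0,0],[3,0,0,0,0,0],[0,0,0,0,0,0]]' && python3 - <<'E'
from h import *
state()
plan([.562,-.093,.122],[0,0,-1],[.089,.996,0],1)
w=grab_frame("wrist")
cv2.imwrite("pics/w25.png",w)
E
```

```text
time: 24.1
tool_pos: [0.5685, -0.0961, 0.1616]
orientation: [0.713, 0.034, 0.7, -0.035]
ft_force: [0.5, 0.2, 0.8]
grip_width: 1.0
t 24.1 p [ 0.568 -0.096  0.162] F [0.486 0.179 0.845] w 1.0
x [ 0.018 -0.002 -1.   ] y [ 0.098  0.995 -0.   ] z [ 0.995 -0.098  0.018] q [-0.193  0.418  0.362  1.843 -0.186  0.895  1.726]
total cm 4.026463712219806 deg 1.190611488845491
[3.95, 0.24, -0.75, -0.54, 1.06, 0.02]
```

View pics/w25.png

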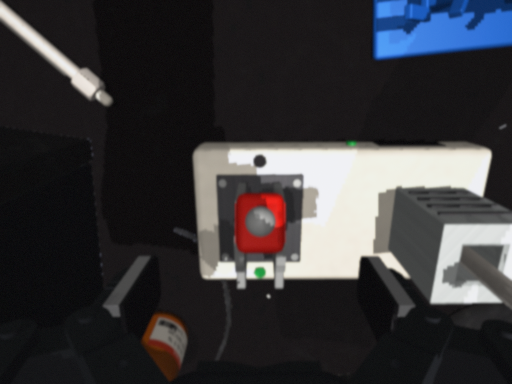

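```bash
python3 -m crank '[[1.5,0.2,-0.6,-0.5,1,0],[1.5,0.05,-0.2,0,0,0],[0.5,0,0,0,0,0],[0,0,0,0,0,0]]' && python3 - <<'E'
from h import *
state()
plan([.562,-.093,.122],[0,0,-1],[.089,.996,0],1)
w=grab_frame("wrist")
cv2.imwrite("pics/w26.png",w)
a=grab_frame("scene")
cv2.imwrite("pics/s26.png",cv2.resize(a[160:280,240:380],None,fx=4.5,fy=4.5,interpolation=cv2.INTER_CUBIC))
E
```

```text
time: 24.65
tool_pos: [0.5639, -0.0933, 0.1296]
orientation: [0.709, 0.032, 0.703, -0.032]
ft_force: [0.9, -1.0, -0.5]
grip_width: 0.997
t 24.65 p [ 0.564 -0.093  0.13 ] F [ 0.868 -0.977 -0.476] w 0.997
x [ 0.008 -0.001 -1.   ] y [0.09  0.996 0.   ] z [ 0.996 -0.09   0.008] q [-0.183  0.456  0.346  1.873 -0.203  0.839  1.746]
total cm 0.7817047413287731 deg 0.47248642122445683
[0.75, 0.01, -0.2, -0.06, 0.47, -0.01]
```

View pics/w26.png

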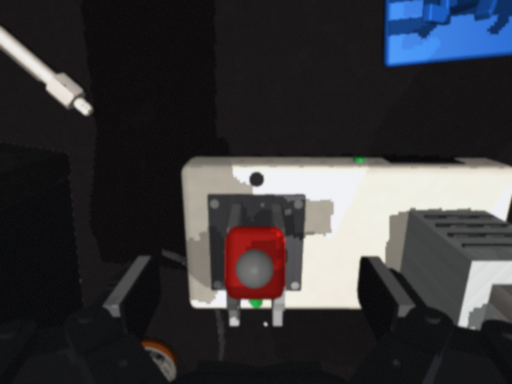

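View pics/s26.png

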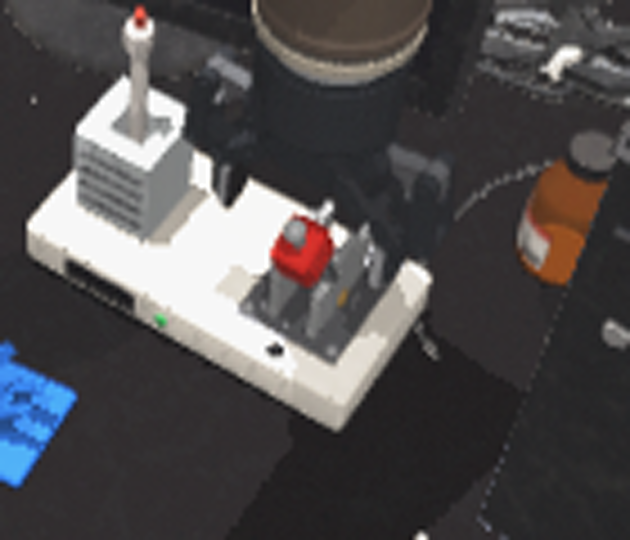

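```bash
python3 -m crank '[[0.7,0,-0.2,0,0.4,0],[0.1,0,0,0,0,0]]' && python3 -m crank '[[0,0,0,0,0,0],[0,0,0,0,0,0],[0,0,0,0,0,0],[0,0,0,0,0,0],[0,0,0,0,0,0]]' 0 && python3 - <<'E'
from h import *
state()
w=grab_frame("wrist")
cv2.imwrite("pics/w27.png",w)
E
```

```text
time: 25.0
tool_pos: [0.5625, -0.0932, 0.122]
orientation: [0.707, 0.032, 0.706, -0.032]
ft_force: [0.0, -0.7, 0.2]
grip_width: 1.002
time: 25.62
tool_pos: [0.5625, -0.0946, 0.1226]
orientation: [0.707, 0.032, 0.705, -0.033]
ft_force: [0.4, -0.8, -2.0]
grip_width: 0.273
t 25.62 p [ 0.562 -0.095  0.123] F [ 0.414 -0.8   -1.984] w 0.273
x [ 0.003 -0.001 -1.   ] y [ 0.092  0.996 -0.   ] z [ 0.996 -0.092  0.003] q [-0.179  0.466  0.344  1.877 -0.207  0.83   1.75 ]
```

View pics/w27.png

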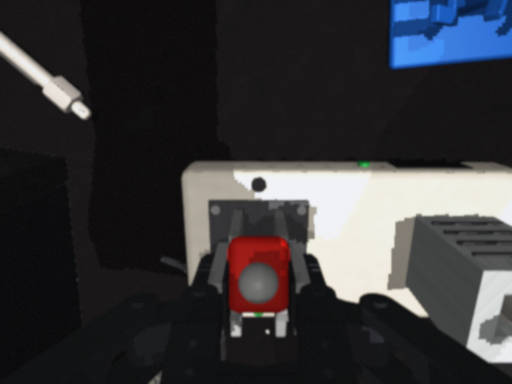

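```bash
python3 -m crank '[[-0.6,0,-0.27,0,0,0],[-0.6,0,-0.27,0,0,0],[-0.3,0,-0.1,0,0,0],[0,0,0,0,0,0]]' && python3 - <<'E'
from h import *
o,T=state()
ex=np.array([.996,-.089,0]);pv=np.array([.592,-.0955,.052]); d=o["tool_pos"]-pv
print("xf",d@ex,"z",d[2],"r",np.hypot(d@ex,d[2]),"ang",np.arctan2(d@ex,d[2]))
E
```

```text
time: 26.18
tool_pos: [0.5557, -0.0938, 0.1378]
orientation: [0.707, 0.032, 0.705, -0.033]
ft_force: [2.2, -1.3, -6.0]
grip_width: 0.271
t 26.18 p [ 0.556 -0.094  0.138] F [ 2.191 -1.278 -5.954] w 0.271
x [ 0.003 -0.001 -1.   ] y [ 0.091  0.996 -0.001] z [ 0.996 -0.091  0.003] q [-0.189  0.436  0.352  1.882 -0.193  0.854  1.74 ]
xf -0.03632328796858405 z 0.08575277498389977 r 0.09312851156486948 ang -0.40066854116738
```

```bash
python3 -m crank '[[-0.4,0,0.9,0,0,0],[-0.3,0,1,0,0,0],[-0.2,0,1.2,0,0,0]]' && python3 - <<'E'
from h import *
o,T=state()
ex=np.array([.996,-.089,0]);pv=np.array([.592,-.0955,.052]); d=o["tool_pos"]-pv
print("xf",d@ex,"z",d[2],"r",np.hypot(d@ex,d[2]),"ang",np.arctan2(d@ex,d[2]))
E
```

```text
time: 26.55
tool_pos: [0.5822, -0.0965, 0.1442]
orientation: [0.703, 0.032, 0.71, -0.033]
ft_force: [-4.2, -1.4, -8.3]
grip_width: 0.269
t 26.55 p [ 0.582 -0.097  0.144] F [-4.214 -1.352 -8.302] w 0.269
x [-0.011 -0.    -1.   ] y [ 0.092  0.996 -0.001] z [ 0.996 -0.092 -0.011] q [-0.179  0.476  0.353  1.8   -0.2    0.912  1.74 ]
xf -0.009677499842258965 z 0.09215456437194772 r 0.09266130658360251 ang -0.10463029478646481
```

```bash
python3 -m crank '[[-0.05,0.05,1.2,0,0,0],[0.1,0,1.2,0,0,0],[0.2,0,1.1,0,0,0]]' && python3 - <<'E'
from h import *
o,T=state()
ex=np.array([.996,-.089,0]);pv=np.array([.592,-.0955,.052]); d=o["tool_pos"]-pv
print("xf",d@ex,"z",d[2],"r",np.hypot(d@ex,d[2]),"ang",np.arctan2(d@ex,d[2]))
E
```

```text
time: 26.92
tool_pos: [0.6156, -0.0998, 0.1393]
orientation: [0.699, 0.032, 0.714, -0.033]
ft_force: [-5.6, -0.2, -5.8]
grip_width: 0.27
t 26.93 p [ 0.616 -0.1    0.139] F [-5.551 -0.228 -5.776] w 0.27
x [-0.021  0.    -1.   ] y [ 0.092  0.996 -0.002] z [ 0.996 -0.092 -0.021] q [-0.164  0.539  0.348  1.708 -0.213  0.953  1.745]
xf 0.02389190058765272 z 0.08734119227726306 r 0.09055002364496718 ang 0.2670146484381047
```

```bash
python3 -m crank '[[0.15,0,0.8,0,0,0],[0.25,0,0.8,0,0,0],[0,0,0.1,0,0,0]]' && python3 - <<'E'
from h import *
o,T=state()
ex=np.array([.996,-.089,0]);pv=np.array([.592,-.0955,.052]); d=o["tool_pos"]-pv
print("xf",d@ex,"z",d[2],"r",np.hypot(d@ex,d[2]),"ang",np.arctan2(d@ex,d[2]))
cv2.imwrite("pics/w28.png",grab_frame("wrist"))
a=grab_frame("scene")
cv2.imwrite("pics/s28.png",cv2.resize(a[160:280,240:380],None,fx=4.5,fy=4.5,interpolation=cv2.INTER_CUBIC))
E
```

```text
time: 27.3
tool_pos: [0.6309, -0.1012, 0.1329]
orientation: [0.695, 0.033, 0.718, -0.033]
ft_force: [-6.7, -1.2, -3.9]
grip_width: 0.273
t 27.3 p [ 0.631 -0.101  0.133] F [-6.664 -1.234 -3.86 ] w 0.273
x [-0.032  0.001 -0.999] y [ 0.092  0.996 -0.001] z [ 0.995 -0.092 -0.032] q [-0.155  0.576  0.345  1.663 -0.221  0.974  1.748]
xf 0.039295550054655196 z 0.08087421090955688 r 0.08991539492401399 ang 0.4522918213120066
```

View pics/w28.png

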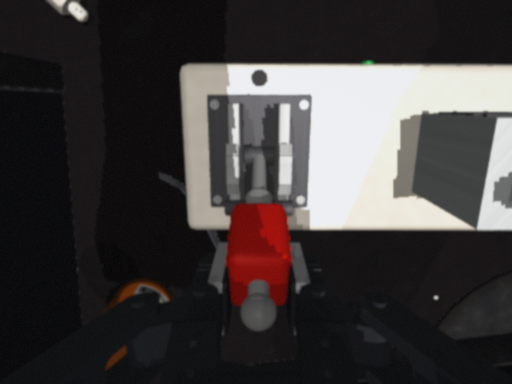

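View pics/s28.png

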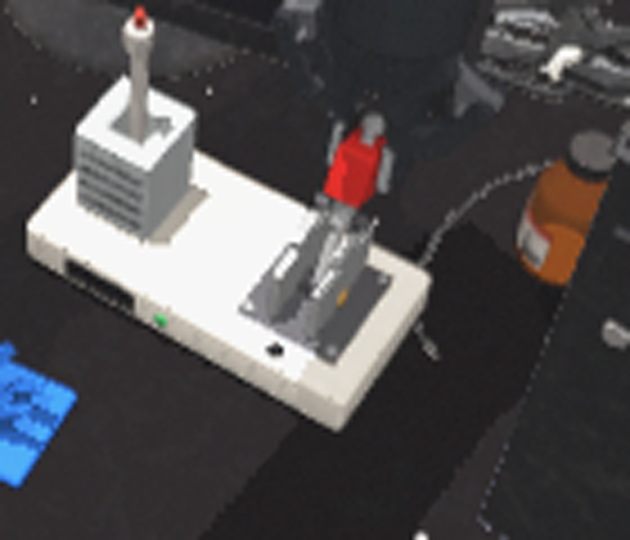

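```bash
python3 -m crank '[[0.6,0,-0.2,0,0,0],[0.6,0,-0.25,0,0,0],[0.2,0,-0.1,0,0,0]]' && python3 - <<'E'
from h import *
o,T=state()
ex=np.array([.996,-.089,0]);pv=np.array([.592,-.0955,.052]); d=o["tool_pos"]-pv
print("xf",d@ex,"z",d[2],"r",np.hypot(d@ex,d[2]),"ang",np.arctan2(d@ex,d[2]))
E
python3 -m crank '[[0,0,0,0,0,0],[0,0,0,0,0,0],[0,0,0,0,0,0],[0,0,0,0,0,0]]' 1; python3 - <<'E'
from h import *
state()
cv2.imwrite("pics/w29.png",grab_frame("wrist"))
E
```

```text
time: 27.78
tool_pos: [0.6292, -0.101, 0.1226]
orientation: [0.697, 0.032, 0.715, -0.032]
ft_force: [-4.5, 0.1, 4.1]
grip_width: 0.269
t 27.77 p [ 0.629 -0.101  0.123] F [-4.479  0.141  4.072] w 0.269
x [-0.026  0.001 -1.   ] y [ 0.091  0.996 -0.001] z [ 0.995 -0.091 -0.026] q [-0.153  0.582  0.34   1.68  -0.226  0.945  1.753]
xf 0.03758045544809852 z 0.07059057404908714 r 0.0799707432519304 ang 0.4892086989691084
time: 28.28
tool_pos: [0.6346, -0.1, 0.1252]
orientation: [0.701, 0.032, 0.712, -0.031]
ft_force: [-0.1, -0.0, 0.0]
grip_width: 0.998
t 28.27 p [ 0.635 -0.1    0.125] F [-0.147 -0.008  0.009] w 0.998
x [-0.016  0.002 -1.   ] y [0.089 0.996 0.   ] z [ 0.996 -0.089 -0.016] q [-0.153  0.582  0.339  1.673 -0.227  0.943  1.753]
```

View pics/w29.png

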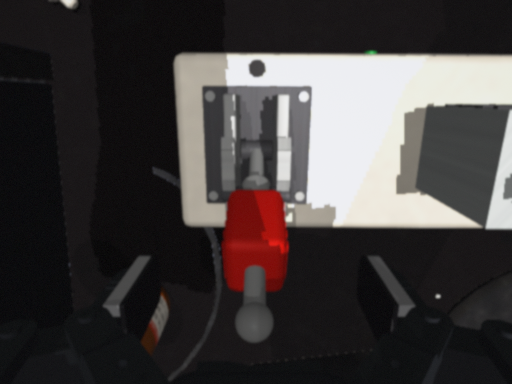

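```bash
python3 -m crank '[[-3,0,0,0,0,0],[-5,0,0,0,0,0],[-5,0,-2,0,0,0],[-4,0,-3,0,0,0],[0,0,0,0,0,0]]'; python3 - <<'E'
from h import *
import pickle
state(); pickle.dump(calibration("wrist"),open("w30.pkl","wb"))
w=grab_frame("wrist"); cv2.imwrite("pics/w30.png",cv2.resize(w[100:340,140:460],None,fx=2.5,fy=2.5,interpolation=cv2.INTER_CUBIC))
a=grab_frame("scene"); b=grab_frame("side")
cv2.imwrite("pics/s30.png",cv2.resize(a[150:270,230:370],None,fx=4.5,fy=4.5,interpolation=cv2.INTER_CUBIC))
cv2.imwrite("pics/s30f.png",a)
E
```

```text
time: 28.95
tool_pos: [0.5864, -0.0957, 0.3002]
orientation: [0.7, 0.032, 0.713, -0.031]
ft_force: [0.2, -0.1, -1.4]
grip_width: 1.001
t 28.95 p [ 0.586 -0.096  0.3  ] F [ 0.188 -0.12  -1.428] w 1.001
x [-0.018  0.002 -1.   ] y [0.09  0.996 0.   ] z [ 0.996 -0.09  -0.018] q [-0.216  0.337  0.395  1.606 -0.134  1.243  1.686]
```

View pics/w30.png

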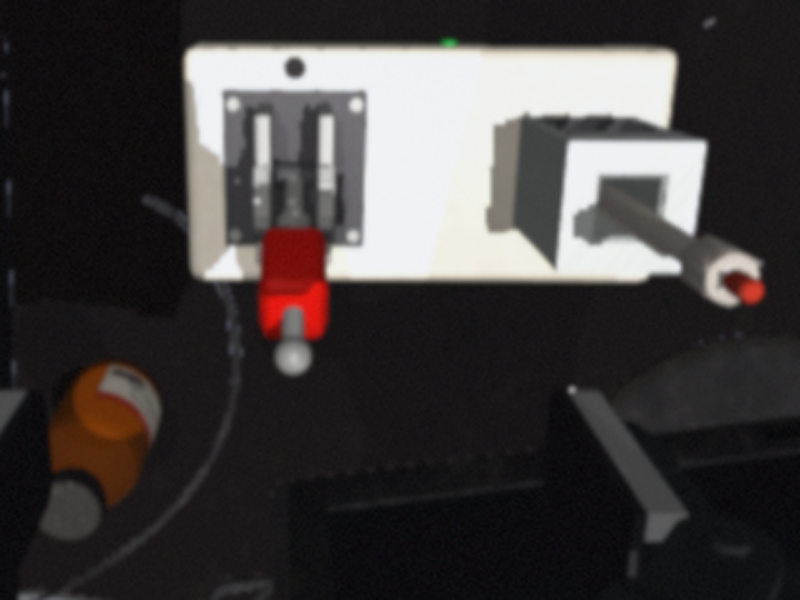

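View pics/s30.png

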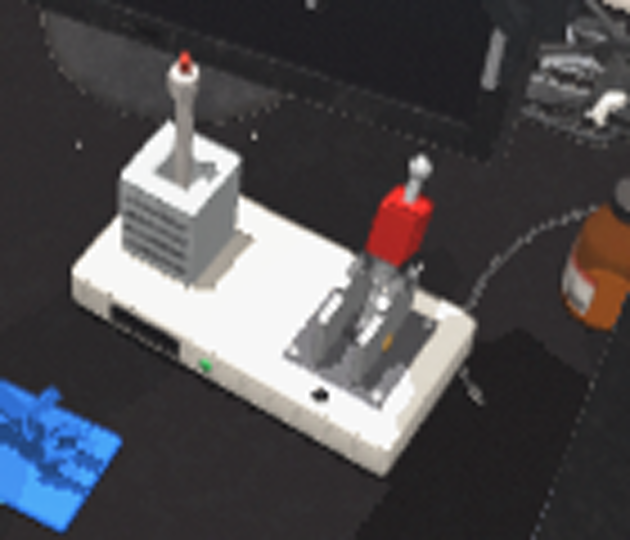

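View pics/s30f.png

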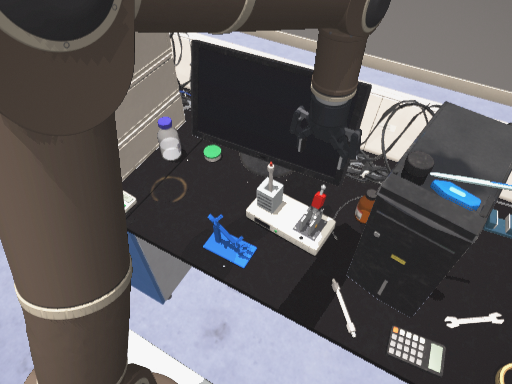

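```bash
python3 - <<'E'
from m import *
c=pickle.load(open("w30.pkl","rb"))
ex=np.array([.996,-.089,0]);pv=np.array([.592,-.0955,.052]);Z=np.array([0,0,1.])
for a in (.35,.42,.49):
  l=ex*np.sin(a)+Z*np.cos(a); n=ex*np.cos(a)-Z*np.sin(a)
  print(a,"tip",(proj(c,pv+.12*l)-[140,100])*2.5,(proj(s,pv+.12*l)-[230,150])*4.5)
  for L in (0,.009,.018):
    P=[pv+(r+L)*l+k*.015*n for r,k in ((.056,-1),(.092,-1),(.092,1),(.092,0),(.056,0))]
    print("  L",L,"wrist rows bot-near,top-near,top-far",((proj(c,np.array(P[:3]))-[140,100])*2.5)[:,1],"scene topc/botc",((proj(s,np.array(P[3:]))-[230,150])*4.5).round(0).tolist())
E
```

```text
0.35 tip [296.107 363.381] [414.297 158.094]
  L 0 wrist rows bot-near,top-near,top-far [219.858 277.543 339.46 ] scene topc/botc [[400.0, 199.0], [383.0, 250.0]]
  L 0.009 wrist rows bot-near,top-near,top-far [233.311 293.737 356.172] scene topc/botc [[405.0, 186.0], [387.0, 238.0]]
  L 0.018 wrist rows bot-near,top-near,top-far [247.38  310.748 373.678] scene topc/botc [[409.0, 173.0], [391.0, 225.0]]
0.42 tip [296.109 380.202] [420.243 152.975]
  L 0 wrist rows bot-near,top-near,top-far [229.434 292.968 349.47 ] scene topc/botc [[405.0, 195.0], [385.0, 248.0]]
  L 0.009 wrist rows bot-near,top-near,top-far [244.314 310.678 367.32 ] scene topc/botc [[410.0, 182.0], [390.0, 235.0]]
  L 0.018 wrist rows bot-near,top-near,top-far [259.835 329.221 385.958] scene topc/botc [[415.0, 168.0], [395.0, 222.0]]
0.49 tip [296.111 395.129] [425.777 148.822]
  L 0 wrist rows bot-near,top-near,top-far [238.612 307.347 358.19 ] scene topc/botc [[409.0, 192.0], [388.0, 246.0]]
  L 0.009 wrist rows bot-near,top-near,top-far [254.785 326.36  376.985] scene topc/botc [[414.0, 178.0], [393.0, 232.0]]
  L 0.018 wrist rows bot-near,top-near,top-far [271.604 346.2   396.544] scene topc/botc [[420.0, 164.0], [398.0, 219.0]]
```

```bash
python3 - <<'E'
from h import *
manip.close_job()
E
```

```text
the job is handed in; nothing more can be done
```

The warm-up job is done and handed in at about 29 s of the 72 s allowed. No verdict came back.

1. **Rest:** I picked up the red-plugged column and leaned it in the blue rest. It settled on both forks, and I let go.
2. **Well:** I took it again by its upper end and stood it in the warmer's well. I felt about 10 N when it touched the floor, at the height I had worked out to within about 1 mm. I then let go.
3. **Toggle:** I lifted the collar about 17 mm, swung the lever from the black dot to the green dot, guided the collar down and let go.

**Final checks:**
- **Column:** it stands in the well and the rest is empty.
- **Lever and collar:** the lever leans about 0.40 to the far side, inside the 0.07 play around 0.42. The collar position in the pictures matches fully down, so it should be locked. I judged this from the pictures and did not tug on the lever to confirm.
- **Gripper:** it is open and about 14 cm above the lever, touching nothing.
- **Bystanders:** I did not touch them. The short column, tin and bottle look unmoved. The timer is mostly hidden behind the arm in the last picture.

**One problem:** while lowering the column into the rest, joint 5 reached -1.027, against its limit of -1.03. I backed off and finished the placing with the tool rolled about 4 degrees. I saw no reading beyond the limit. The highest force in any reading was about 10 N.

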